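# Wind the cheese press down onto the filled mould

## Task

Fit the loose crank fully down on the square end of the cheese press's spindle and wind the spindle down, clockwise seen from above, keeping the crank on its square the whole way. Wind until the spindle's nose bears firmly on the lid of the mould, feeling for the point where the crank turns clearly heavy, and stop there without forcing it. Let go and leave the crank sitting on the spindle, and do not disturb the crockery.

Things in the scene. Friction and masses are not known exactly. Their poses are not given: they have to be found in the camera images.
- press: Bench cheese press, fixed: beech board 210 x 250 x 22 mm with a steel drip plate, steel columns 92 mm either side of the middle (along its y), a steel crosshead at 175 to 199 mm height (nuts to 218 mm) and, upright through the nut in its middle, a screw spindle of 18 mm diameter with a square on top for a crank. Origin: middle of the board's underside, on the spindle's axis; z up.
- spindle (a joint): Turn of the screw spindle, rad; 0 at the start (fully up), growing clockwise seen from above. It goes down 8 mm a turn, taking square and crank with it, and stays where it is left; 44 mm of travel. Between square and socket the crank has about 7 degrees of play either way.
- spindle_seat (a point): Foot of the spindle's square end, on the axis, on top of the 34 mm collar that the crank's boss comes to rest on; it goes down and turns with the spindle, and starts 257 mm above the underside of the board. The square is 14 mm across flats, its flats square to this frame's x and y, and stands 16 mm above this point, with a 3 mm pilot of 11 mm square on top of it.
- nose_tip (a point): Lower end of the spindle, on its axis, 106 mm below spindle_seat: a steel nose of 16 mm diameter that presses on the mould's lid. The knob takes about 3 N while the nose is free; once it bears, a quarter turn adds roughly 300 N of load, and the knob, moving, takes about 6 N at 100 N, 10 N at 200 N and 16 N at 350 N, which is too much. At a standstill the hand feels only part of it.
- mould: Filled cheese mould under the spindle: white plastic tub with drain holes, 110 mm diameter, 85 mm high, 1.4 kg. Origin: centre of its underside; z up. A round lid with a 40 mm steel pad stands out of it, firm, and does not sink. How far it stands out differs from one filling to the next and is not measured: the nose has 18 to 32 mm to go (2.25 to 4 turns).
- crank_socket (a point): The loose crank (0.31 kg, dark steel, black knob, round counterweight opposite) lies on the slate, boss down, knob up. This point: centre of the boss's underside, on the axis of its square socket; x along the arm to the knob, z up. The boss is 32 x 32 x 24 mm with a square hole 15.6 mm wide right through, its sides square to x and y; it goes on the spindle in any of four ways.
- crank_arm (a point): A point on the free part of the crank's arm, 34 mm from the socket's axis and 19.5 mm above the underside of the boss: a flat bar 20 mm wide (along y) and 9 mm thick, clear from 16 to 57 mm from the axis. The crank balances about 4 mm from the axis.
- crank_knob (a point): Centre of the crank's upright knob, 70 mm from the socket's axis and 49 mm above the underside of the boss: a round handle 25 mm in diameter and 46 mm high that spins freely on its pin, so that it can be held still in the hand while the crank goes round.
- teapot: Navy ceramic teapot, 152 mm diameter and 139 mm high, spout to its x, handle to -x; origin at the centre of its underside. Leave alone.
- jug: Stainless steel milk jug, 84 mm diameter, 105 mm high; origin at the centre of its underside. Leave alone.
- tumbler1: Glass tumbler, 72 mm diameter, 105 mm high; origin at the centre of its underside. Leave alone.
- tumbler2: A second tumbler, the same as tumbler1. Leave alone.

How it is judged:
By the outcome, as a careful person would: the job done as asked, in the order asked, and still so for the second after the job is handed in, with the robot touching nothing.
It also fails if it takes over 72 s, if anything falls off the work surface, if the arm or the gripper's body presses on something with over 40 N, if the wrist force passes 120 N, or if a joint passes its speed limit or range.

## Robot

A 6-joint arm with a two-finger parallel gripper is mounted at the origin on the work surface. World frame = base frame: x ahead of the robot, y to its left, z up, the work surface at z = 0. Lengths are in m, angles in rad, forces in N, time in s.
With the tool pointing down it reaches from about 0.325 to 1 m from the base axis. Payload 5.1 kg.
Tool frame: the origin (TCP) lies between the finger pads; the fingertips stand 19 mm ahead of it and the grasp point (between the pads) is the TCP; x points along the fingers, y is the direction in which the jaws open and shut, and the axes are right-handed (so a half turn about x gives the same grasp; the last joint's range is limited). The gripper opens to 85 mm and grips with 20 to 120 N. Pads are 22 mm wide; open, the fingers measure 114 mm over their backs; the gripper's body (76 mm by 85 mm) begins 54 mm behind the grasp point. The pads swing forward as they close: fully open they stand 13 mm farther back than shut.
Start: joints at [-1.348, 0.124, 1.65, -0, 1.367, -0.083], TCP at [0.196, -0.62, 0.25] pointing down, gripper open.
Joint ranges: [-2.61, 2.61], [-1.02, 2.33], [0.03, 2.71], [-1.35, 4.49], [0.32, 2.68], [-2.91, 2.91]. Speed limits (rad/s): [2.57, 2.57, 3.14, 3.14, 3.14, 3.14].

## Interface

Orientations are given as a unit quaternion [w, x, y, z].
In Python, from bench import manip, get_image, camera_info, order gives the robot as it stands.
- The arm moves only by the tool arm_command, never from a script. Its argument "increments" is a list of rows, each a list of 3 entries, a list of its own where there are three numbers: the shift along the tool's x, y, z each as a share of 0.04 m, from -1 to 1, then the turn, a rotation vector about the tool's x, y, z each as a share of 45 degrees, from -1 to 1, then the closure, from -1 (fully open) to 1 (shut). In form: [[[tx, ty, tz], [ax, ay, az], claw], ...]. A call has 1 to 10 rows; each row shifts and turns the commanded pose from where the row before left it, along the tool's axes as they then stand; what a row does not reach is not made up. A row lasts 1/12 s, in which the tool goes at most 41.7 mm and 7.16 degrees, less where a joint would pass 70% of its speed; a pose out of reach is approached as far as the arm can. A call with a number of a shift or a turn outside -1 to 1 is refused whole. A call with a gripper value outside its range is refused whole. The fingers move at their own pace and stop on an object; "grip_force" is the grip in N (left out, the last holds). Time passes only in rows, so rows that do not move let the fingers close. It gives the time, the measured TCP pose, the force and the opening at its end, in the units of the state.
- manip.sense(): the state, without advancing time (a new reading comes with each control period).
- get_image(name): name is "side" or "top" or "wrist"; returns (picture, depth): 480x640x3 uint8, red, green, blue; 480x640 float32, m along the optical axis (not along the pixel's ray), 0 where there is no reading.
- camera_info(name): a dict with "intrinsics" (3x3 intrinsics, pixels), "eye" and "attitude" of the camera in the world. Camera axes: x right, y down, z forward; pixel columns grow to the right and rows downward; lengths in m; the calibration is good to about 2 mm. A picture is of the moment at which its call begins: read the wrist's pose just before it. camera_info takes no time and is no camera call; for the wrist camera it gives the pose at the moment of the call.
- order.sign_off(): hands the job in, once; it reports no verdict.
The state is a dict: "time": time; "q": joint angles; "dq": joint speeds; "joint_efforts": joint torques, N m; "tool_pos": TCP position; "tcp_rot": TCP orientation; "contact_force": force on the tool from outside, world axes, zero at the start; "ft_torque": the same for the moment, N m; "gripper_width": opening from 0.0 (shut) to 1.0 (fully open).
Only numpy, scipy, OpenCV 4.12 (cv2) and the standard library are available. Lean on these libraries where they do the work, as an engineer would, in place of code of your own. Each camera call takes 0.05 s, during which the arm holds its last target.

## Working session

There is one attempt and no reset: what is moved stays moved. The work goes in short steps, Python scripts to look and compute and a tool call to move; the robot and the scene stay as the last step left them, time stands still between calls to the robot, and variables do not carry over. Pictures are saved under pics/ and viewed, and the job is handed in when it is done.

Besides the shell and the picture viewer there is one more tool, called as a command line: name --argument value ..., lists and objects as JSON in quotes. arm_command: Moves the arm, as the interface text tells. Shift numbers are shares of 0.04 m and turn numbers shares of 45 degrees, none past 1 either way. Its arguments: {"type":"object","properties":{"increments":{"type":"array","items":{"type":"array"}},"grip_force":{"type":"number"}},"required":["increments"]}

```bash
ls; mkdir -p pics
python3 - <<'E'
from bench import manip, get_image, camera_info, order
import cv2,numpy as np
for n in ["side","top"]:
    p,d=get_image(n); cv2.imwrite(f"pics/{n}0.png",p[:,:,::-1]); np.save(f"pics/{n}0.npy",d); print(n,camera_info(n))
print(manip.sense())
E
```

```text
pics
side {'intrinsics': array([[538.77699117,   0.        , 319.94250341],
       [  0.        , 538.77699117, 243.11299709],
       [  0.        ,   0.        ,   1.        ]]), 'eye': array([-0.51213768, -0.62026769,  1.19634384]), 'attitude': array([-0.36659274,  0.78294723, -0.45082629,  0.22216897])}
top {'intrinsics': array([[495.35366526,   0.        , 319.27203303],
       [  0.        , 495.35366526, 241.48815345],
       [  0.        ,   0.        ,   1.        ]]), 'eye': array([ 0.4539093 , -0.01782407,  1.55183195]), 'attitude': array([-0.03792708,  0.70890324, -0.7029434 ,  0.04345479])}
{'time': 0.1, 'q': array([-1.34760871e+00,  1.24459472e-01,  1.65158516e+00, -9.67944474e-06,
        1.36751055e+00, -8.25834280e-02]), 'dq': array([ 0.00118635, -0.00124637, -0.00183557, -0.00071324,  0.00016511,
        0.00077629]), 'joint_efforts': array([-4.15213634e-06, -4.24929070e+01, -3.66653788e+01, -4.25050655e-05,
        3.90497589e-03,  5.17470653e-07]), 'tool_pos': array([ 0.19552928, -0.61932956,  0.24913503]), 'tcp_rot': array([-0.10699446, -0.69880639, -0.10837828,  0.69891055]), 'contact_force': array([-1.0193395 ,  0.05837116, -0.27130198]), 'ft_torque': array([-0.02840034, -0.03695858,  0.0071656 ]), 'gripper_width': 1.0020357382685992}
```

View pics/side0.png

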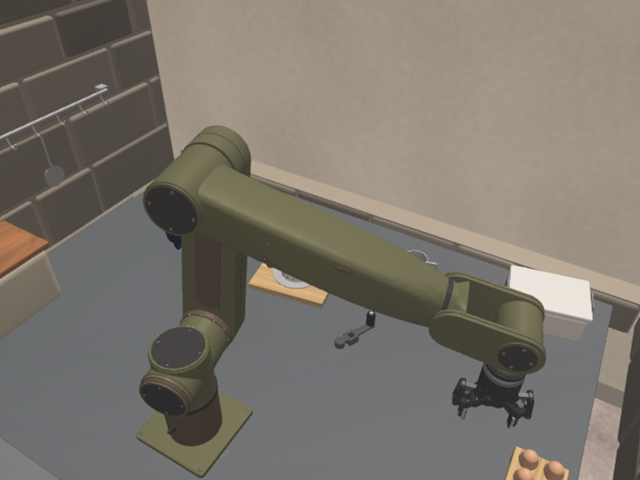

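View pics/top0.png

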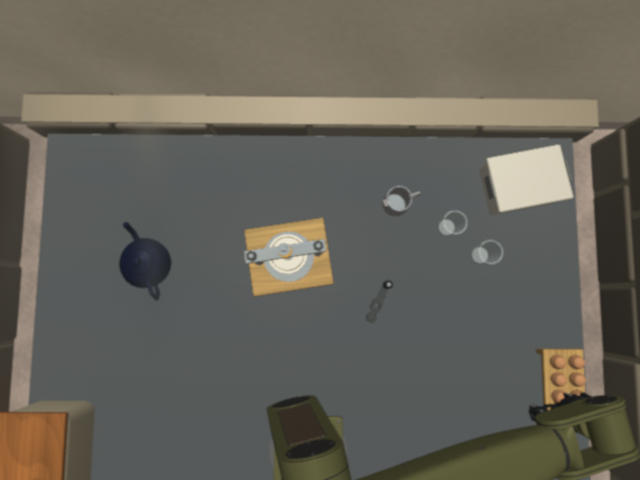

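The top view shows the press near px (287,253). The crank has its boss near (377,303), its knob at (388,285) and its counterweight at (372,317). The crockery is clear of both.

```bash
cat > h.py <<'E'
from bench import manip, get_image, camera_info, order
import cv2,numpy as np
from scipy.spatial.transform import Rotation as R
def rot(q): q=np.asarray(q); return R.from_quat([q[1],q[2],q[3],q[0]])
def proj(ci,P):
    K=ci['intrinsics']; c=rot(ci['attitude']).inv().apply(np.atleast_2d(P)-ci['eye']); 
    u=c@K.T; return u[:,:2]/u[:,2:]
def cloud(ci,d):
    K=ci['intrinsics']; v,u=np.mgrid[:480,:640]
    c=np.stack([(u-K[0,2])/K[0,0]*d,(v-K[1,2])/K[1,1]*d,d],-1)
    return rot(ci['attitude']).apply(c.reshape(-1,3)).reshape(480,640,3)+ci['eye']
def atz(ci,uv,z):
    K=ci['intrinsics']; uv=np.atleast_2d(uv).astype(float)
    r=rot(ci['attitude']).apply(np.c_[(uv[:,0]-K[0,2])/K[0,0],(uv[:,1]-K[1,2])/K[1,1],np.ones(len(uv))])
    return ci['eye']+r*((z-ci['eye'][2])/r[:,2])[:,None]
E
python3 - <<'E'
from h import *
d=np.load('pics/top0.npy');ci=camera_info('top');p=cv2.imread('pics/top0.png')
c=cloud(ci,d);z=c[...,2]
print(rot(ci['attitude']).as_matrix().round(3))
def st(m,n): print(n,m.sum(),c[m].mean(0).round(4) if m.any() else '')
box=np.zeros(z.shape,bool);box[270:330,355:405]=1
print('table',np.median(z[330:360,200:350]))
st(box&(z>.06),'knob');st(box&(z>.01)&(z<.05),'crank')
for v in range(274,326,2): print(v,' '.join('%3d'%(1000*x) for x in z[v,360:402:2]))
bx=np.zeros(z.shape,bool);bx[210:300,235:340]=1
st(bx&(z>.165)&(z<.21),'xhead'); st(bx&(z>.21),'high')
m=bx&(z>.235);st(m,'spindle');print(c[m].round(3)[:30])
mb=(bx&(z>.012)).astype(np.uint8)
m=bx&(z>.012)&(z<.035)
print(cv2.minAreaRect(c[m][:,:2].astype(np.float32)))
m=bx&(z>.165)&(z<.206)
print(cv2.minAreaRect(c[m][:,:2].astype(np.float32)))
cv2.imwrite('pics/t1.png',cv2.resize(p[205:335,230:410],None,fx=4.4,fy=4.4,interpolation=cv2.INTER_CUBIC))
E
```

```text
[[ 0.008 -0.993  0.115]
 [-1.    -0.009 -0.007]
 [ 0.008 -0.115 -0.993]]
table -0.00024350692331920332
knob 72 [ 0.4901 -0.1935  0.3584]
crank 300 [ 0.4372 -0.2075  0.0243]
274  -1   3  -2   0  -3  -5  -2   4   4   1   0   3  -3   0   0   6  -1   9  -3   2   0
276   2   4  -1   0   0  -4  -4  -3   4  -4  -5   0   3   3   5  -6  -1   0   9   3   0
278  -5  -3   0   2   0   0   0  -2  -4   0  -2  -5  -1  -1   3   0   6  -1   2  -2  -4
280   3  -2   2   0   5   1   0  -3  -3   3  -1   6  -2   5  66   1  -3   1   4   0  -3
282   0   8  -3   5   9   4  -6   0  -2  -7   7  -1  42  72  72  72   1  -6   2  -8   1
284   8   2   2  -6  -1 -10  -5   3  -3   3   3   0  57  73  74  72  69  -2   0   1   3
286   3   0   0   1   2  -4   3   0   0   0   1  23  50  73  70  74  73  -5   2   2   0
288   6   0  -4  -2  -3  -3   2  -2  -2   2  -3  28  20  48  65  66   0   1  -3   2   4
290   4   1   0   6  -3  -3  -5   4   6  -3  18  21  20  18   1   0   1   3  -4   3  -3
292  -5  -1   4   0  -2   0   0   0   3   6  26  28  28  27  -3   0   0   0   7  -1  -7
294   0  -7  -2   0   4   1  -1   1   0   4  26
[... 1694 characters left out ...]
1.552]
 [ 0.454 -0.018  1.552]
 [ 0.454 -0.018  1.552]
 [ 0.454 -0.018  1.552]
 [ 0.599  0.073  0.256]
 [ 0.599  0.071  0.253]
 [ 0.599  0.068  0.255]
 [ 0.599  0.065  0.255]
 [ 0.599  0.063  0.255]
 [ 0.599  0.06   0.255]
 [ 0.596  0.076  0.26 ]
 [ 0.596  0.073  0.256]
 [ 0.596  0.071  0.257]
 [ 0.596  0.068  0.26 ]
 [ 0.596  0.065  0.257]
 [ 0.596  0.063  0.256]
 [ 0.597  0.06   0.253]
 [ 0.596  0.057  0.258]
 [ 0.596  0.055  0.256]
 [ 0.594  0.079  0.255]
 [ 0.593  0.076  0.259]]
((0.584359347820282, 0.06612592190504074), (0.21052756905555725, 0.24999608099460602), 9.13882064819336)
((0.5833747386932373, 0.06604688614606857), (0.035766832530498505, 0.22378875315189362), 9.322076797485352)
```

View pics/t1.png

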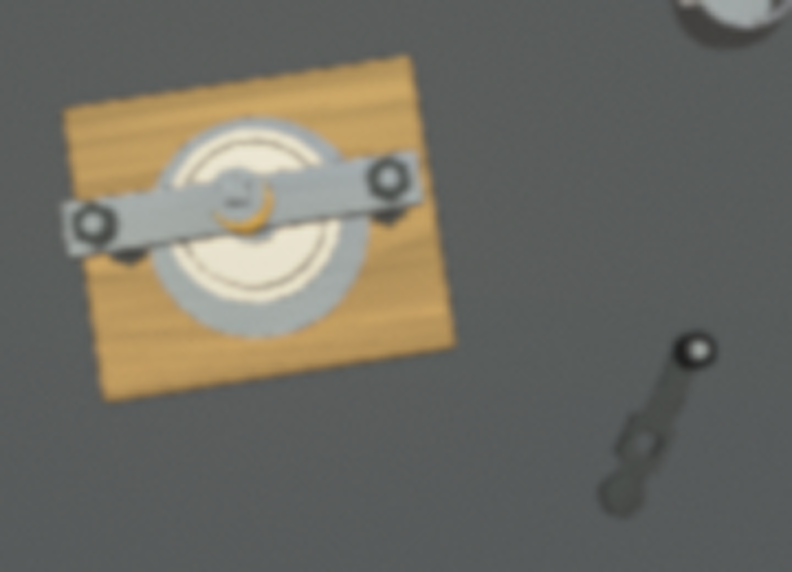

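The zoom shows the crank's socket at about px (375.7,305) and its knob top at (388,284.5). I can't make out how the spindle's square is turned from this camera, so I need the wrist camera for that.

```bash
cat >> h.py <<'E'
def tgt(pos,yaw=None,flip=False,tilt=None):
    """print shift/turn in tool axes from measured pose to tool-down pose with jaw axis y at world yaw (deg)"""
    s=manip.sense(); T=rot(s['tcp_rot']); M=T.as_matrix()
    sh=M.T@(np.array(pos)-s['tool_pos'])/.04
    out=[sh.round(2)]
    if yaw is not None:
        y=np.array([np.cos(np.radians(yaw)),np.sin(np.radians(yaw)),0]); x=np.array([0,0,-1.]); z=np.cross(x,y)
        rv=(T.inv()*R.from_matrix(np.c_[x,y,z])).as_rotvec()/(np.pi/4); out.append(rv.round(3)); out.append('rows>=%.1f'%(np.linalg.norm(rv)*45/7.16))
    print('shift',out, 'rows>=%.1f'%(np.linalg.norm(sh)))
def st():
    s=manip.sense(); M=rot(s['tcp_rot']).as_matrix()
    print('t',round(s['time'],2),'pos',s['tool_pos'].round(4),'jawyaw',np.degrees(np.arctan2(M[1,1],M[0,1])).round(2),'down',M[:,0].round(4),'F',s['contact_force'].round(1),'T',s['ft_torque'].round(2),'w',round(s['gripper_width'],3),'q',s['q'].round(2)); return s
E
python3 - <<'E'
from h import *
s=st(); M=rot(s['tcp_rot']).as_matrix();print(M.round(3))
w=camera_info('wrist'); print(M.T@(w['eye']-s['tool_pos'])); print((M.T@rot(w['attitude']).as_matrix()).round(3),w['intrinsics'])
ci=camera_info('top')
S=atz(ci,[375.7,305],.024)[0];K=atz(ci,[388.3,284.8],.072)[0]
d=K-S;a=np.degrees(np.arctan2(d[1],d[0]));print(S,K,a,np.hypot(*d[:2]))
tgt([.40,-.2,.25],a+90);tgt([.40,-.2,.25],a-90)
E
```

```text
t 0.1 pos [ 0.1955 -0.6193  0.2491] jawyaw -72.48 down [-4.0e-04  1.9e-03 -1.0e+00] F [-1.   0.1 -0.3] T [-0.03 -0.04  0.01] w 1.002 q [-1.35  0.12  1.65 -0.    1.37 -0.08]
[[-0.     0.301 -0.954]
 [ 0.002 -0.954 -0.301]
 [-1.    -0.002 -0.   ]]
[-1.24959990e-01  3.23142642e-05 -7.83478423e-02]
[[-0.    -0.302  0.953]
 [ 1.     0.     0.   ]
 [-0.001  0.953  0.302]] [[336.33478816   0.         322.53184405]
 [  0.         336.33478816 233.99614395]
 [  0.           0.           1.        ]]
[ 0.4364295  -0.20345035  0.024     ] [ 0.49700561 -0.23551805  0.072     ] -27.895791588295825 0.06854052104611591
shift [array([-0.  , -8.46, -8.03]), array([-2.991e+00, -3.000e-03,  1.000e-03]), 'rows>=18.8'] rows>=11.7
shift [array([-0.  , -8.46, -8.03]), array([1.009e+00, 1.000e-03, 2.000e-03]), 'rows>=6.3'] rows>=11.7
```

arm_command --increments '[[[-0.43, 0, 0], [0.144, 0, 0], -1], [[-0.43, 0, 0], [0.144, 0, 0], -1], [[-0.43, 0, 0], [0.144, 0, 0], -1], [[-0.43, 0, 0], [0.144, 0, 0], -1], [[-0.43, 0, 0], [0.144, 0, 0], -1], [[-0.43, 0, 0], [0.144, 0, 0], -1], [[-0.43, 0, 0], [0.144, 0, 0], -1]]'

```text
time: 0.68
tool_pos: [0.1956, -0.6196, 0.3708]
tcp_rot: [0.172, -0.686, 0.172, 0.686]
contact_force: [-0.2, -0.5, -0.2]
gripper_width: 0.999
```

Run:
```python
from h import *
st();tgt([.549,.085,.37],-118)
```

```text
t 0.68 pos [ 0.1956 -0.6196  0.3708] jawyaw -118.16 down [-3.0e-04  1.2e-03 -1.0e+00] F [-0.2 -0.5 -0.2] T [-0.01  0.04 -0.04] w 0.999 q [-1.35  0.08  1.5  -0.    1.56  0.71]
shift [array([  0.04, -19.7 ,   0.52]), array([-0.004,  0.001,  0.001]), 'rows>=0.0'] rows>=19.7
```

arm_command --increments '[[[0, -0.6, 0.02], [0, 0, 0], -1], [[0, -0.95, 0.02], [0, 0, 0], -1], [[0, -0.95, 0.02], [0, 0, 0], -1], [[0, -0.95, 0.02], [0, 0, 0], -1], [[0, -0.95, 0.02], [0, 0, 0], -1], [[0, -0.95, 0.02], [0, 0, 0], -1], [[0, -0.95, 0.02], [0, 0, 0], -1], [[0, -0.95, 0.02], [0, 0, 0], -1], [[0, -0.95, 0.02], [0, 0, 0], -1], [[0, -0.95, 0.02], [0, 0, 0], -1]]'

```text
time: 1.52
tool_pos: [0.3597, -0.2906, 0.3703]
tcp_rot: [0.17, -0.686, 0.17, 0.686]
contact_force: [1.0, -0.5, 0.5]
gripper_width: 1.003
```

arm_command --increments '[[[0, -0.95, 0.02], [0, 0, 0], -1], [[0, -0.95, 0.02], [0, 0, 0], -1], [[0, -0.95, 0.02], [0, 0, 0], -1], [[0, -0.95, 0.02], [0, 0, 0], -1], [[0, -0.95, 0.02], [0, 0, 0], -1], [[0, -0.95, 0.02], [0, 0, 0], -1], [[0, -0.95, 0.02], [0, 0, 0], -1], [[0, -0.95, 0.02], [0, 0, 0], -1], [[0, -0.95, 0.02], [0, 0, 0], -1], [[0, -0.95, 0.02], [0, 0, 0], -1]]'

```text
time: 2.35
tool_pos: [0.5301, 0.0493, 0.3702]
tcp_rot: [0.17, -0.686, 0.17, 0.687]
contact_force: [0.7, -0.5, -0.5]
gripper_width: 0.995
```

arm_command --increments '[[[0, -0.9, 0.02], [0, 0, 0], -1], [[0, 0, 0], [0, 0, 0], -1], [[0, 0, 0], [0, 0, 0], -1]]'

```text
time: 2.6
tool_pos: [0.546, 0.081, 0.3696]
tcp_rot: [0.169, -0.686, 0.169, 0.687]
contact_force: [0.7, 0.7, 0.6]
gripper_width: 1.002
```

Run:
```python
from h import *
st()
ci=camera_info('wrist');p,d=get_image('wrist');cv2.imwrite('pics/w1.png',p[:,:,::-1]);np.savez('pics/w1.npz',d=d,**ci)
print(proj(ci,[[.5838,.066,.276],[.5838,.066,.257]]))
```

```text
t 2.6 pos [0.546  0.081  0.3696] jawyaw -117.66 down [-2.2e-03 -4.0e-04 -1.0e+00] F [0.7 0.7 0.6] T [ 0.03 -0.02  0.02] w 1.002 q [ 0.05 -0.14  1.71 -0.    1.57  2.1 ]
[[316.73215592 187.62496579]
 [317.13956936 182.97953501]]
```

View pics/w1.png

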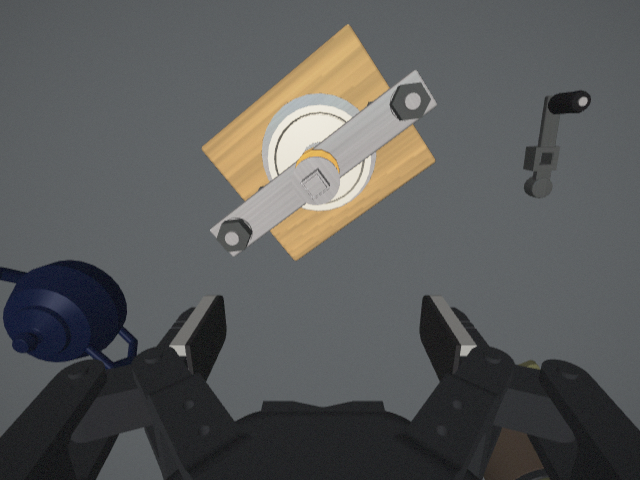

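The wrist picture shows the square's top at about (316,184). The crank is also in view, with its socket hole at (546,158), knob at (580,101) and counterweight at (538,187).

Run:
```python
from h import *
p=cv2.imread('pics/w1.png')
a=cv2.resize(p[155:215,286:346],None,fx=10,fy=10,interpolation=cv2.INTER_CUBIC);cv2.imwrite('pics/w1a.png',a)
a=cv2.resize(p[80:205,510:600],None,fx=4.7,fy=4.7,interpolation=cv2.INTER_CUBIC);a=cv2.convertScaleAbs(a,alpha=1.6);cv2.imwrite('pics/w1b.png',a)
```

```text
(no output)
```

View pics/w1a.png

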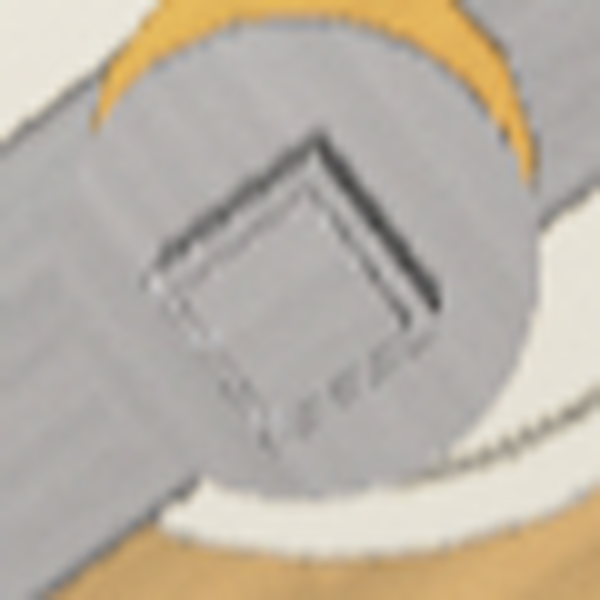

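View pics/w1b.png

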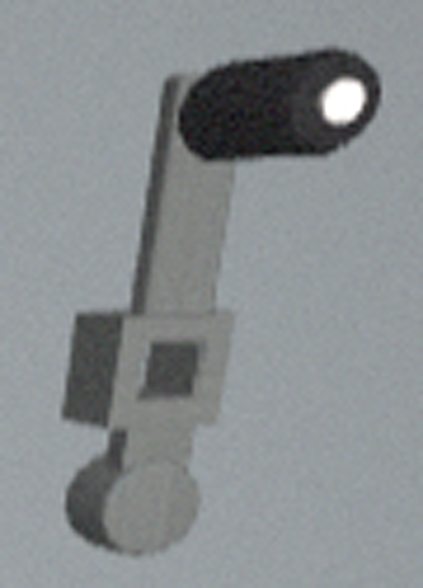

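```bash
cat > ov.py <<'E'
from h import *
def sq(c,th,w,z):
    t=np.radians(th);u=np.array([np.cos(t),np.sin(t)]);v=np.array([-u[1],u[0]])
    return np.array([[*(np.array(c)+w/2*(a*u+b*v)),z] for a,b in[(1,1),(-1,1),(-1,-1),(1,-1)]])
def draw(ci,img,pts,x0,y0,f,col,closed=True):
    q=(proj(ci,pts)-[x0,y0]+.5)*f-.5
    cv2.polylines(img,[np.round(q*8).astype(np.int32)],closed,col,1,cv2.LINE_AA,3)
E
python3 - <<'E'
from ov import *
L=np.load('pics/w1.npz');ci={k:L[k] for k in('intrinsics','eye','attitude')}
def un(z,f,x0,y0): return (np.array(z)+.5)/f-.5+[x0,y0]
a=atz(ci,un([[308,192],[408,322],[278,422],[178,292]],10,286,155),.276)
print('sq',a.mean(0),[np.degrees(np.arctan2(*(a[i]-a[i-1])[[1,0]])).round(1) for i in range(4)],[np.linalg.norm(a[i]-a[i-1]).round(4) for i in range(4)])
h=atz(ci,un([[152,342],[203,342],[195,393],[145,397]],4.7,510,80),.024)
b=atz(ci,un([[126,312],[235,312],[220,425],[112,428]],4.7,510,80),.024)
for n,a in(('hole',h),('boss',b)):
  print(n,a.mean(0),[np.degrees(np.arctan2(*(a[i]-a[i-1])[[1,0]])).round(1) for i in range(4)],[np.linalg.norm(a[i]-a[i-1]).round(4) for i in range(4)])
k=atz(ci,un([[343,100]],4.7,510,80),.072);c=atz(ci,un([[152,508]],4.7,510,80),.024);print('knob',k,'cw',c)
E
```

```text
sq [0.58570776 0.06637604 0.276     ] [np.float64(-80.4), np.float64(-170.1), np.float64(100.1), np.float64(9.2)] [np.float64(0.0107), np.float64(0.0106), np.float64(0.0108), np.float64(0.0107)]
hole [ 0.43678375 -0.20823171  0.024     ] [np.float64(-23.8), np.float64(-117.6), np.float64(155.1), np.float64(66.9)] [np.float64(0.0157), np.float64(0.0148), np.float64(0.0146), np.float64(0.0145)]
boss [ 0.43651401 -0.20798649  0.024     ] [np.float64(-23.7), np.float64(-117.6), np.float64(156.8), np.float64(63.9)] [np.float64(0.0332), np.float64(0.0315), np.float64(0.0324), np.float64(0.0317)]
knob [[ 0.49970915 -0.23839396  0.072     ]] cw [[ 0.39975936 -0.19085215  0.024     ]]
```

Run:
```python
from h import *
st();tgt([.467,-.221,.13],-115.4)
```

```text
t 2.65 pos [0.5458 0.0799 0.3699] jawyaw -117.76 down [-1.7e-03 -5.0e-04 -1.0e+00] F [ 0.2  0.1 -0.6] T [-0.   -0.05 -0.02] w 1.001 q [ 0.05 -0.14  1.72 -0.    1.57  2.1 ]
shift [array([ 6.  ,  7.57, -1.77]), array([-0.053,  0.002, -0.002]), 'rows>=0.3'] rows>=9.8
```

arm_command --increments '[[[0.1, 0.7, -0.15], [-0.053, 0.002, -0.002], -1], [[0.2, 0.8, -0.2], [0, 0, 0], -1], [[0.4, 0.8, -0.2], [0, 0, 0], -1], [[0.6, 0.75, -0.2], [0, 0, 0], -1], [[0.6, 0.75, -0.17], [0, 0, 0], -1], [[0.6, 0.75, -0.17], [0, 0, 0], -1], [[0.6, 0.75, -0.17], [0, 0, 0], -1], [[0.6, 0.75, -0.17], [0, 0, 0], -1], [[0.6, 0.75, -0.17], [0, 0, 0], -1], [[0.6, 0.75, -0.17], [0, 0, 0], -1]]'

```text
time: 3.48
tool_pos: [0.4776, -0.2257, 0.1737]
tcp_rot: [-0.157, 0.691, -0.156, -0.689]
contact_force: [1.0, -0.5, 0.1]
gripper_width: 0.998
```

arm_command --increments '[[[0.6, 0, 0], [0, 0, 0], -1], [[0.5, 0, 0], [0, 0, 0], -1], [[0, 0, 0], [0, 0, 0], -1], [[0, 0, 0], [0, 0, 0], -1]]'

```text
time: 3.82
tool_pos: [0.4778, -0.2236, 0.1295]
tcp_rot: [0.157, -0.689, 0.156, 0.69]
contact_force: [0.4, -0.3, 0.4]
gripper_width: 1.0
```

Run:
```python
from ov import *
st()
ci=camera_info('wrist');p,d=get_image('wrist');p=p[:,:,::-1].copy();cv2.imwrite('pics/w2.png',p);np.savez('pics/w2.npz',d=d,**ci)
st()
c=[.4367,-.207]; a=-25.4; t=np.radians(a)
q=cv2.convertScaleAbs(p,alpha=1.6)
draw(ci,q,sq(c,a,.0156,.024),0,0,1,(0,0,255));draw(ci,q,sq(c,a,.032,.024),0,0,1,(0,255,0))
k=np.array(c)+.07*np.array([np.cos(t),np.sin(t)])
draw(ci,q,np.array([[k[0]+.0125*np.cos(s),k[1]+.0125*np.sin(s),.072] for s in np.arange(0,6.28,.3)]),0,0,1,(255,0,0))
cv2.imwrite('pics/w2o.png',q)
```

```text
t 3.82 pos [ 0.4778 -0.2236  0.1295] jawyaw -115.57 down [-3.e-04  2.e-03 -1.e+00] F [ 0.4 -0.3  0.4] T [-0.04 -0.01 -0.  ] w 1.0 q [-0.54 -0.04  2.03  0.    1.15  1.48]
t 3.87 pos [ 0.4791 -0.2239  0.1312] jawyaw -115.52 down [ 2.6e-03  2.0e-04 -1.0e+00] F [-0.4 -0.8  0.6] T [-0.02 -0.03 -0.04] w 1.0 q [-0.54 -0.04  2.03  0.    1.15  1.48]
```

View pics/w2o.png

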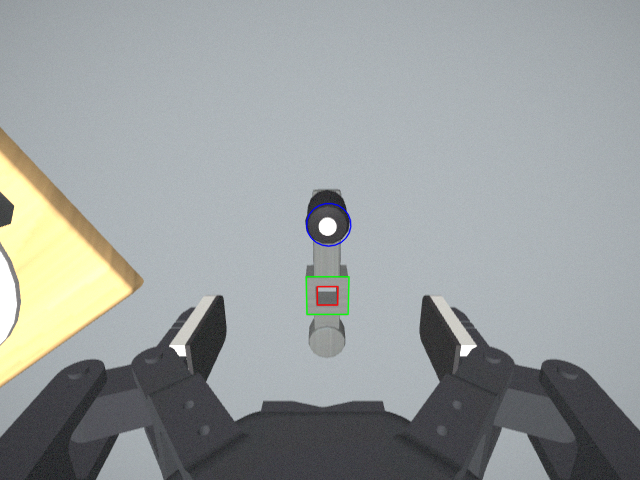

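The overlay lines up with the boss, the socket hole at (327,296) and the knob at (328,225), so I take that crank pose as correct. Next is the grasp on the arm.

Run:
```python
from h import *
st();tgt([.467,-.2215,.024],-115.4)
```

```text
t 3.87 pos [ 0.4791 -0.2239  0.1312] jawyaw -115.52 down [ 2.6e-03  2.0e-04 -1.0e+00] F [-0.4 -0.8  0.6] T [-0.02 -0.03 -0.04] w 1.0 q [-0.54 -0.04  2.03  0.    1.15  1.48]
shift [array([2.68, 0.08, 0.3 ]), array([-0.003, -0.003,  0.002]), 'rows>=0.0'] rows>=2.7
```

arm_command --increments '[[[0.3, 0.07, 0.27], [0, 0, 0], -1], [[0.55, 0, 0], [0, 0, 0], -1], [[0.55, 0, 0], [0, 0, 0], -1], [[0.55, 0, 0], [0, 0, 0], -1], [[0.4, 0, 0], [0, 0, 0], -1], [[0.3, 0, 0], [0, 0, 0], -1], [[0, 0, 0], [0, 0, 0], -1], [[0, 0, 0], [0, 0, 0], -1]]'

```text
time: 4.53
tool_pos: [0.4694, -0.2213, 0.0254]
tcp_rot: [-0.156, 0.691, -0.155, -0.689]
contact_force: [0.2, 0.4, -0.1]
gripper_width: 1.0
```

Run:
```python
from h import *
st();tgt([.467,-.2215,.024],-115.4)
```

```text
t 4.53 pos [ 0.4694 -0.2213  0.0254] jawyaw -115.44 down [ 0.0032 -0.     -1.    ] F [ 0.2  0.4 -0.1] T [-0.02  0.03  0.04] w 1.0 q [-0.54  0.09  2.1   0.    0.95  1.47]
shift [array([0.04, 0.03, 0.05]), array([-0.001, -0.004,  0.002]), 'rows>=0.0'] rows>=0.1
```

Position is good, so I'm closing.

arm_command --increments '[[[0.03, 0, 0.04], [0, 0, 0], 1], [[0, 0, 0], [0, 0, 0], 1], [[0, 0, 0], [0, 0, 0], 1], [[0, 0, 0], [0, 0, 0], 1], [[0, 0, 0], [0, 0, 0], 1], [[0, 0, 0], [0, 0, 0], 1], [[0, 0, 0], [0, 0, 0], 1], [[0, 0, 0], [0, 0, 0], 1]]' --grip_force 60

```text
time: 5.2
tool_pos: [0.4676, -0.2206, 0.0238]
tcp_rot: [-0.156, 0.691, -0.156, -0.689]
contact_force: [-1.2, -1.0, 3.7]
gripper_width: 0.219
```

Run:
```python
from ov import *
st()
ci=camera_info('wrist');p,d=get_image('wrist');p=p[:,:,::-1].copy();cv2.imwrite('pics/w3.png',p);np.savez('pics/w3.npz',d=d,**ci)
st()
```

```text
t 5.2 pos [ 0.4676 -0.2206  0.0238] jawyaw -115.45 down [ 2.6e-03  1.0e-04 -1.0e+00] F [-1.2 -1.   3.7] T [-0.05  0.32  0.01] w 0.219 q [-0.55  0.09  2.1   0.    0.94  1.47]
t 5.25 pos [ 0.4676 -0.2206  0.0237] jawyaw -115.45 down [ 2.6e-03  1.0e-04 -1.0e+00] F [-1.7 -1.1  3.4] T [-0.08  0.3   0.1 ] w 0.217 q [-0.55  0.09  2.1   0.    0.94  1.47]
```

View pics/w3.png

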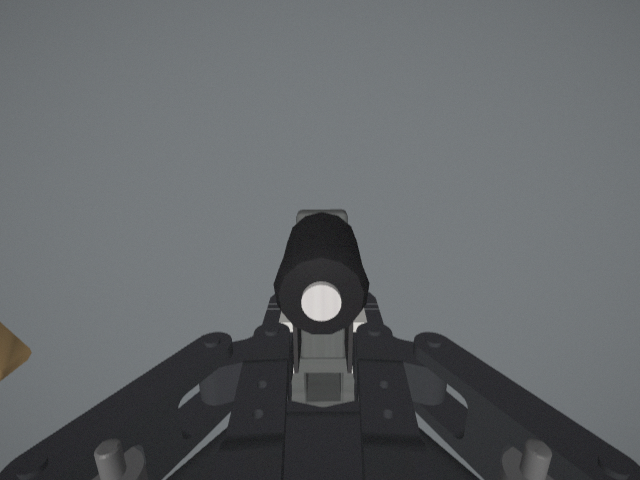

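The crank is gripped. The knob cap shows at about (322,302) and the socket hole's knob-side edge at about (305..341, 373). I'll work out the socket's offset from the tool.

Run:
```python
from ov import *
L=np.load('pics/w3.npz');ci={k:L[k] for k in('intrinsics','eye','attitude')}
s=st();M=rot(s['tcp_rot']).as_matrix()
for n,uv,z in(('knobcap',[322,302],.072),('holeL',[305.5,373],.024),('holeR',[341.5,373],.024),('bossL',[294,359],.024),('bossR',[354,359],.024)):
    P=atz(ci,uv,z)[0];print(n,P.round(4),'tool',(M.T@(P-s['tool_pos'])).round(4))
p=cv2.imread('pics/w3.png');cv2.imwrite('pics/w3a.png',cv2.resize(p[200:410,265:380],None,fx=2.8,fy=2.8,interpolation=cv2.INTER_CUBIC)*1)
```

```text
t 5.25 pos [ 0.4676 -0.2206  0.0237] jawyaw -115.45 down [ 2.6e-03  1.0e-04 -1.0e+00] F [-1.7 -1.1  3.4] T [-0.08  0.3   0.1 ] w 0.217 q [-0.55  0.09  2.1   0.    0.94  1.47]
knobcap [ 0.4998 -0.2353  0.072 ] tool [-0.0482 -0.0007 -0.0355]
holeL [ 0.447  -0.2018  0.024 ] tool [-0.0003 -0.0081  0.0267]
holeR [ 0.4401 -0.2164  0.024 ] tool [-0.0003  0.008   0.0266]
bossL [ 0.4559 -0.2005  0.024 ] tool [-0.0003 -0.0131  0.0192]
bossR [ 0.4445 -0.2244  0.024 ] tool [-0.0003  0.0133  0.0192]
```

View pics/w3a.png

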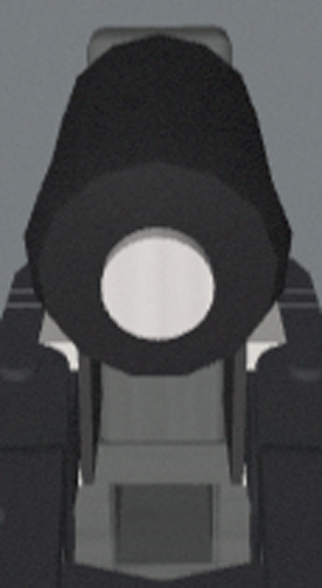

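arm_command --increments '[[[-0.3, 0, 0], [0, 0, 0], 1], [[-0.6, 0, 0], [0, 0, 0], 1], [[-0.8, 0, 0], [-0.13, 0, 0], 1], [[-0.9, 0, 0], [-0.13, 0, 0], 1], [[-0.9, 0, 0], [-0.13, 0, 0], 1], [[-0.9, 0, 0], [-0.13, 0, 0], 1], [[-0.9, 0, 0], [-0.13, 0, 0], 1], [[-0.9, 0, 0], [-0.13, 0, 0], 1], [[-0.9, 0, 0], [0, 0, 0], 1], [[-0.6, 0, 0], [0, 0, 0], 1]]'

```text
time: 6.08
tool_pos: [0.4667, -0.2203, 0.335]
tcp_rot: [0.06, 0.706, 0.059, -0.703]
contact_force: [0.9, -0.5, -2.8]
gripper_width: 0.217
```

Run:
```python
from h import *
st();tgt([.508,.053,.335],-80.3)
```

```text
t 6.08 pos [ 0.4667 -0.2203  0.335 ] jawyaw -80.34 down [ 5.4e-03 -6.0e-04 -1.0e+00] F [ 0.9 -0.5 -2.8] T [-0.05 -0.17  0.01] w 0.217 q [-0.55 -0.22  1.84  0.    1.52  0.86]
shift [array([ 0.  , -6.56, -2.16]), array([-0.001, -0.007, -0.002]), 'rows>=0.0'] rows>=6.9
```

arm_command --increments '[[[0, -0.5, -0.16], [0, -0.007, -0.002], 1], [[0, -0.8, -0.26], [0, 0, 0], 1], [[0, -0.8, -0.26], [0, 0, 0], 1], [[0, -0.8, -0.26], [0, 0, 0], 1], [[0, -0.8, -0.26], [0, 0, 0], 1], [[0, -0.8, -0.26], [0, 0, 0], 1], [[0, -0.8, -0.26], [0, 0, 0], 1], [[0, -0.8, -0.26], [0, 0, 0], 1], [[0, -0.46, -0.18], [0, 0, 0], 1], [[0, 0, 0], [0, 0, 0], 1]]'

```text
time: 6.92
tool_pos: [0.5073, 0.0562, 0.3305]
tcp_rot: [-0.06, -0.703, -0.062, 0.706]
contact_force: [-0.9, -0.1, -3.1]
gripper_width: 0.214
```

arm_command --increments '[[[0, 0, 0], [0, 0, 0], 1], [[0, 0, 0], [0, 0, 0], 1]]'

```text
time: 7.08
tool_pos: [0.5073, 0.0525, 0.3308]
tcp_rot: [-0.059, -0.703, -0.06, 0.706]
contact_force: [-0.6, -0.7, -3.1]
gripper_width: 0.218
```

Run:
```python
from ov import *
s=st();ci=camera_info('wrist')
p,d=get_image('wrist');p=p[:,:,::-1].copy();cv2.imwrite('pics/w4.png',p);np.savez('pics/w4.npz',d=d,pos=s['tool_pos'],rq=s['tcp_rot'],**ci)
s2=st();print(ci['eye'],camera_info('wrist')['eye'])
u=proj(ci,[[.585,.0663,.276]])[0];print(u)
x0,y0=(u-35).astype(int)
a=cv2.resize(p[y0:y0+70,x0:x0+70],None,fx=8,fy=8,interpolation=cv2.INTER_CUBIC);cv2.imwrite('pics/w4a.png',a)
for th in(9.7,):
  draw(ci,a,sq([.585,.0663],th,.011,.276),x0,y0,8,(0,0,255));draw(ci,a,sq([.585,.0663],th,.014,.257),x0,y0,8,(0,255,0))
cv2.imwrite('pics/w4b.png',a);print(x0,y0)
```

```text
t 7.08 pos [0.5073 0.0525 0.3308] jawyaw -80.34 down [-0.005   0.0011 -1.    ] F [-0.6 -0.7 -3.1] T [ 0.01 -0.04 -0.  ] w 0.218 q [-0.   -0.23  1.85  0.    1.52  1.4 ]
t 7.13 pos [0.5075 0.0521 0.3309] jawyaw -80.4 down [-0.0045  0.0011 -1.    ] F [ 0.5 -0.7 -3.7] T [-0.02 -0.08 -0.01] w 0.221 q [-0.   -0.23  1.85  0.    1.52  1.4 ]
[0.58516247 0.06554892 0.45533496] [0.58523738 0.06507917 0.45552799]
[321.60704848 125.62902773]
286 90
```

View pics/w4.png

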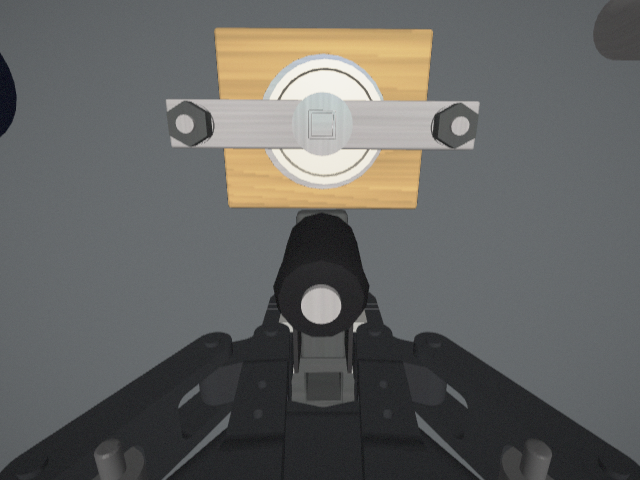

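View pics/w4a.png

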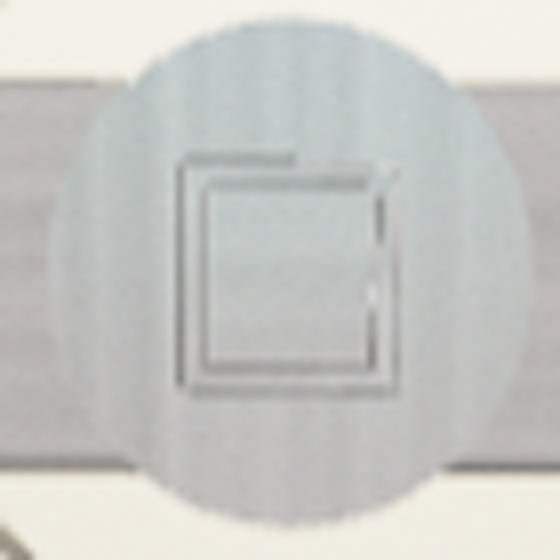

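View pics/w4b.png

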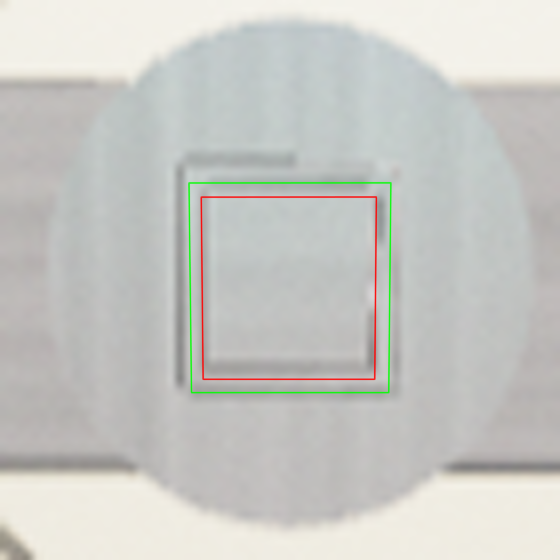

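The square's pilot is at about px (321.6,124), 0.7 mm beyond the first estimate along the arm's direction, and its sides line up with the tool.

Run:
```python
from h import *
L=np.load('pics/w4.npz');ci={k:L[k] for k in('intrinsics','eye','attitude')}
for p,n in((L['pos'],0),(manip.sense()['tool_pos'],1)):
    M=rot(L['rq']).as_matrix()
    P=atz(ci,[321.6,124.0],.276)[0];print(P,'tool',M.T@(P-p), (M.T@(P-p)-[0,0,.0345])/.04)
st();tgt([.6197,.0721,.300],-80.3)
```

```text
[0.58577412 0.06643502 0.276     ] tool [ 0.05437936 -0.00051576 -0.07992527] [ 1.35948392 -0.01289403 -2.8606318 ]
[0.58577412 0.06643502 0.276     ] tool [ 0.05457414 -0.00093581 -0.07987654] [ 1.3643534  -0.02339529 -2.85941349]
t 7.13 pos [0.5075 0.0521 0.3309] jawyaw -80.4 down [-0.0045  0.0011 -1.    ] F [ 0.5 -0.7 -3.7] T [-0.02 -0.08 -0.01] w 0.221 q [-0.   -0.23  1.85  0.    1.52  1.4 ]
shift [array([ 0.76, -0.02, -2.85]), array([-0.002,  0.005,  0.002]), 'rows>=0.0'] rows>=3.0
```

arm_command --increments '[[[0, -0.02, -0.36], [0, 0.005, 0.002], 1], [[0, 0, -0.6], [0, 0, 0], 1], [[0, 0, -0.6], [0, 0, 0], 1], [[0, 0, -0.6], [0, 0, 0], 1], [[0, 0, -0.5], [0, 0, 0], 1], [[0.15, 0, -0.2], [0, 0, 0], 1], [[0.3, 0, 0], [0, 0, 0], 1], [[0.2, 0, 0], [0, 0, 0], 1], [[0, 0, 0], [0, 0, 0], 1], [[0, 0, 0], [0, 0, 0], 1]]'

```text
time: 7.97
tool_pos: [0.619, 0.0722, 0.3037]
tcp_rot: [-0.059, -0.704, -0.059, 0.706]
contact_force: [0.4, -1.2, -2.6]
gripper_width: 0.218
```

Run:
```python
from h import *
st();tgt([.6197,.0722,.281],-80.3)
p,d=get_image('wrist');cv2.imwrite('pics/w5.png',p[:,:,::-1]);st()
```

```text
t 7.97 pos [0.619  0.0722 0.3037] jawyaw -80.38 down [-2.6e-03  3.0e-04 -1.0e+00] F [ 0.4 -1.2 -2.6] T [ 0.02 -0.08 -0.01] w 0.218 q [0.03 0.04 1.65 0.   1.45 1.43]
shift [array([ 0.57,  0.  , -0.02]), array([-0.002,  0.003,  0.001]), 'rows>=0.0'] rows>=0.6
t 8.02 pos [0.6195 0.0724 0.305 ] jawyaw -80.37 down [-5.e-04  4.e-04 -1.e+00] F [ 0.1  0.1 -2.4] T [-0.01 -0.08  0.02] w 0.22 q [0.03 0.04 1.65 0.   1.45 1.43]
```

View pics/w5.png

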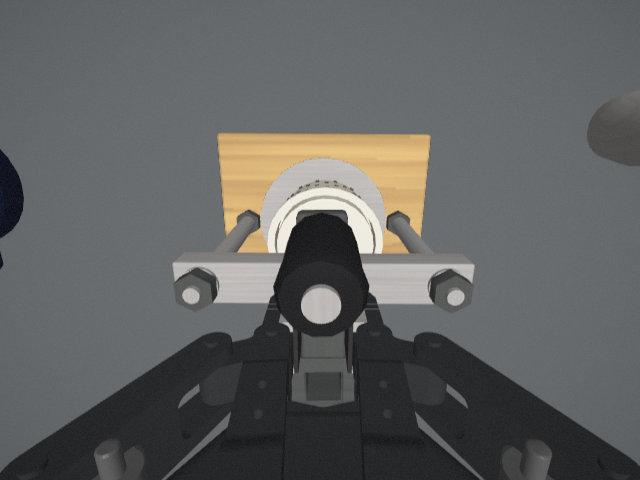

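The picture shows the crank squarely over the spindle. I'm lowering in small steps and reading the force after each call.

arm_command --increments '[[[0.1, 0, 0], [0, 0, 0], 1], [[0.1, 0, 0], [0, 0, 0], 1], [[0, 0, 0], [0, 0, 0], 1]]'

```text
time: 8.27
tool_pos: [0.6201, 0.0727, 0.2969]
tcp_rot: [0.059, 0.705, 0.06, -0.705]
contact_force: [0.7, 0.4, -2.6]
gripper_width: 0.219
```

arm_command --increments '[[[0.08, 0, 0], [0, 0, 0], 1], [[0, 0, 0], [0, 0, 0], 1]]'

```text
time: 8.43
tool_pos: [0.6206, 0.0727, 0.2957]
tcp_rot: [0.059, 0.705, 0.06, -0.704]
contact_force: [-2.0, -0.5, 3.0]
gripper_width: 0.221
```

Run:
```python
from h import *
st()
```

```text
t 8.43 pos [0.6206 0.0727 0.2957] jawyaw -80.35 down [ 1.7e-03  4.0e-04 -1.0e+00] F [-2.  -0.5  3. ] T [-0.03  0.52 -0.05] w 0.221 q [0.03 0.04 1.66 0.   1.44 1.43]
```

arm_command --increments '[[[0, 0, 0.02], [0, 0, 0], 1], [[0.02, 0, 0], [0, 0, 0], 1], [[0.02, 0, 0], [0, 0, 0], 1]]'

```text
time: 8.68
tool_pos: [0.6199, 0.0725, 0.294]
tcp_rot: [0.059, 0.705, 0.059, -0.704]
contact_force: [-2.8, -0.3, -1.9]
gripper_width: 0.215
```

Run:
```python
from h import *
st()
```

```text
t 8.68 pos [0.6199 0.0725 0.294 ] jawyaw -80.35 down [ 1.6e-03  2.0e-04 -1.0e+00] F [-2.8 -0.3 -1.9] T [ 0.01  0.25 -0.01] w 0.215 q [0.03 0.04 1.66 0.   1.43 1.43]
```

arm_command --increments '[[[0.05, 0, 0.01], [0, 0, 0], 1], [[0.05, 0, 0], [0, 0, 0], 1], [[0.05, 0, 0], [0, 0, 0], 1], [[0, 0, 0], [0, 0, 0], 1]]'

```text
time: 9.02
tool_pos: [0.6187, 0.0724, 0.2845]
tcp_rot: [-0.059, -0.704, -0.06, 0.705]
contact_force: [0.3, 0.6, -4.1]
gripper_width: 0.217
```

Run:
```python
from h import *
st()
```

```text
t 9.02 pos [0.6187 0.0724 0.2845] jawyaw -80.35 down [-2.2e-03  4.0e-04 -1.0e+00] F [ 0.3  0.6 -4.1] T [ 0.01 -0.09 -0.04] w 0.217 q [0.03 0.05 1.67 0.   1.42 1.43]
```

Going well. Underside is now at about 0.261 m, with roughly 4 mm left.

arm_command --increments '[[[0.05, 0, 0], [0, 0, 0], 1], [[0.04, 0, 0], [0, 0, 0], 1], [[0, 0, 0], [0, 0, 0], 1], [[0, 0, 0], [0, 0, 0], 1]]'

```text
time: 9.35
tool_pos: [0.6193, 0.0725, 0.2828]
tcp_rot: [0.059, 0.705, 0.06, -0.704]
contact_force: [0.7, 0.8, -4.1]
gripper_width: 0.215
```

Run:
```python
from h import *
st()
```

```text
t 9.35 pos [0.6193 0.0725 0.2828] jawyaw -80.35 down [ 3.e-04  4.e-04 -1.e+00] F [ 0.7  0.8 -4.1] T [ 0.07 -0.17  0.01] w 0.215 q [0.03 0.05 1.68 0.   1.42 1.43]
```

arm_command --increments '[[[0.04, 0, 0], [0, 0, 0], 1], [[0.03, 0, 0], [0, 0, 0], 1], [[0, 0, 0], [0, 0, 0], 1]]'

```text
time: 9.6
tool_pos: [0.6195, 0.0724, 0.2809]
tcp_rot: [0.059, 0.705, 0.06, -0.704]
contact_force: [-0.4, -0.3, -2.1]
gripper_width: 0.218
```

Run:
```python
from h import *
st()
```

```text
t 9.6 pos [0.6195 0.0724 0.2809] jawyaw -80.36 down [ 1.3e-03  4.0e-04 -1.0e+00] F [-0.4 -0.3 -2.1] T [-0.03  0.04  0.03] w 0.218 q [0.03 0.05 1.68 0.   1.41 1.43]
```

arm_command --increments '[[[0.04, 0, 0], [0, 0, 0], 1], [[0, 0, 0], [0, 0, 0], 1], [[0, 0, 0], [0, 0, 0], 1]]'

```text
time: 9.85
tool_pos: [0.6197, 0.0724, 0.2807]
tcp_rot: [0.059, 0.705, 0.06, -0.704]
contact_force: [-3.3, -0.3, 6.5]
gripper_width: 0.217
```

Run:
```python
from h import *
st()
```

```text
t 9.85 pos [0.6197 0.0724 0.2807] jawyaw -80.36 down [ 2.5e-03  4.0e-04 -1.0e+00] F [-3.3 -0.3  6.5] T [-0.05  0.59 -0.05] w 0.217 q [0.03 0.05 1.68 0.   1.41 1.43]
```

The crank is seated: the force rose by about 9 N at z = 0.2807, against 0.281 expected. I'm releasing it and rising.

arm_command --increments '[[[-0.02, 0, 0], [0, 0, 0], 0.3], [[0, 0, 0], [0, 0, 0], -0.3], [[0, 0, 0], [0, 0, 0], -1], [[0, 0, 0], [0, 0, 0], -1], [[0, 0, 0], [0, 0, 0], -1], [[0, 0, 0], [0, 0, 0], -1], [[-0.4, 0, 0], [0, 0, 0], -1], [[-0.4, 0, 0], [0, 0, 0], -1], [[0, 0, 0], [0, 0, 0], -1], [[0, 0, 0], [0, 0, 0], -1]]'

```text
time: 10.68
tool_pos: [0.6199, 0.0725, 0.3125]
tcp_rot: [0.059, 0.706, 0.06, -0.704]
contact_force: [-0.4, 0.4, 0.5]
gripper_width: 1.001
```

Run:
```python
from ov import *
s=st();ci=camera_info('wrist');p,d=get_image('wrist');p=p[:,:,::-1].copy();cv2.imwrite('pics/w6.png',p);np.savez('pics/w6.npz',d=d,pos=s['tool_pos'],rq=s['tcp_rot'],**ci)
st()
q=p.copy();c=[.5856,.0664];a=9.7;t=np.radians(a)
draw(ci,q,sq(c,a,.032,.281),0,0,1,(0,255,0));draw(ci,q,sq(c,a,.0156,.281),0,0,1,(0,0,255))
k=np.array(c)+.07*np.array([np.cos(t),np.sin(t)])
for r in(.0125,.005):draw(ci,q,np.array([[k[0]+r*np.cos(s),k[1]+r*np.sin(s),.329] for s in np.arange(0,6.28,.3)]),0,0,1,(255,0,0))
cv2.imwrite('pics/w6o.png',q)
```

```text
t 10.68 pos [0.6199 0.0725 0.3125] jawyaw -80.35 down [ 3.1e-03  5.0e-04 -1.0e+00] F [-0.4  0.4  0.5] T [0.02 0.   0.03] w 1.001 q [0.03 0.03 1.64 0.   1.46 1.43]
t 10.73 pos [0.6193 0.0725 0.3112] jawyaw -80.36 down [ 8.e-04  5.e-04 -1.e+00] F [-0.4 -0.4  0.2] T [-0.03  0.04  0.04] w 0.996 q [0.03 0.04 1.64 0.   1.46 1.43]
```

View pics/w6o.png

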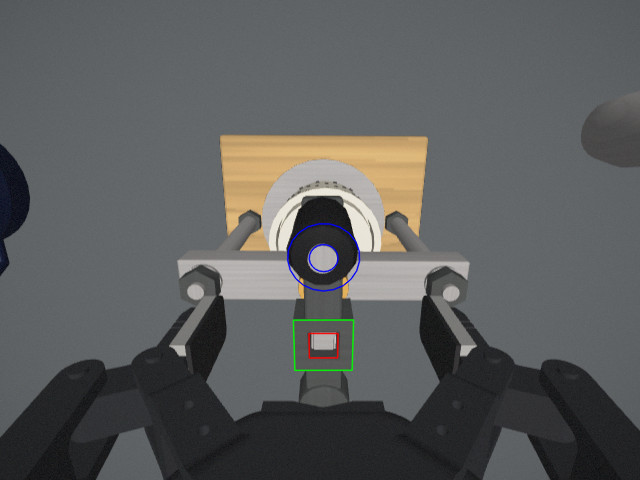

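The crank sits flat on the collar with the square showing in its socket at px (323,342). The knob cap is at (323,258). I'm moving onto the knob.

Run:
```python
from h import *
tgt([.6546,.0782,.309],-80.3)
```

```text
shift [array([ 0.05,  0.01, -0.89]), array([-0.001, -0.001,  0.   ]), 'rows>=0.0'] rows>=0.9
```

arm_command --increments '[[[0, 0, -0.45], [0, 0, 0], -1], [[0.05, 0, -0.44], [0, 0, 0], -1], [[0, 0, 0], [0, 0, 0], 0.2], [[0, 0, 0], [0, 0, 0], 1], [[0, 0, 0], [0, 0, 0], 1], [[0, 0, 0], [0, 0, 0], 1], [[0, 0, 0], [0, 0, 0], 1], [[0, 0, 0], [0, 0, 0], 1]]' --grip_force 30

```text
time: 11.4
tool_pos: [0.6539, 0.0783, 0.3096]
tcp_rot: [0.059, 0.705, 0.06, -0.704]
contact_force: [-1.0, -0.1, -0.4]
gripper_width: 0.282
```

Run:
```python
from ov import *
s=st();ci=camera_info('wrist');p,d=get_image('wrist');p=p[:,:,::-1].copy();cv2.imwrite('pics/w7.png',p)
```

```text
t 11.4 pos [0.6539 0.0783 0.3096] jawyaw -80.36 down [ 3.e-04  4.e-04 -1.e+00] F [-1.  -0.1 -0.4] T [-0.03  0.03 -0.01] w 0.282 q [0.04 0.11 1.56 0.   1.47 1.44]
```

View pics/w7.png

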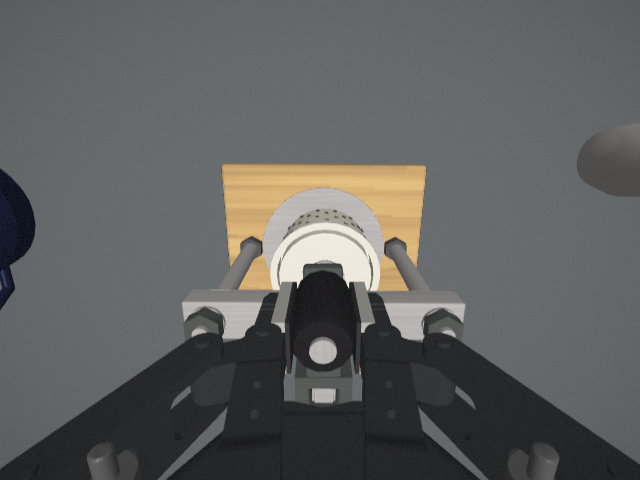

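```bash
cat >> h.py <<'E'
C=np.array([.5856,.0664])
def tang():
    s=manip.sense(); M=rot(s['tcp_rot']).as_matrix(); o=s['tool_pos'][:2]-C
    a=np.degrees(np.arctan2(o[1],o[0])); t=np.array([o[1],-o[0]])/np.hypot(*o); r=o/np.hypot(*o)
    F=s['contact_force']
    print('t %.2f ang %.1f r %.4f z %.4f | resist %.1f radial %.1f Fz %.1f | T %s w %.3f down %s'%(s['time'],a,np.hypot(*o),s['tool_pos'][2],-F[:2]@t,F[:2]@r,F[2],s['ft_torque'].round(2),s['gripper_width'],M[:2,0].round(4)))
E
python3 - <<'E'
from h import *
tang()
f=np.radians(np.arange(0,361,10))
for k in range(36): print('[[0.006, %.3f, %.3f], [0, 0, 0], 1],'%(1.75*(np.sin(f[k+1])-np.sin(f[k])),-1.75*(np.cos(f[k+1])-np.cos(f[k]))), '' if k%9<8 else '\n')
E
```

```text
t 11.45 ang 9.9 r 0.0693 z 0.3095 | resist 0.6 radial -0.6 Fz -0.7 | T [-0.02  0.15 -0.03] w 0.289 down [0.0001 0.0004]
[[0.006, 0.304, 0.027], [0, 0, 0], 1], 
[[0.006, 0.295, 0.079], [0, 0, 0], 1], 
[[0.006, 0.276, 0.129], [0, 0, 0], 1], 
[[0.006, 0.250, 0.175], [0, 0, 0], 1], 
[[0.006, 0.216, 0.216], [0, 0, 0], 1], 
[[0.006, 0.175, 0.250], [0, 0, 0], 1], 
[[0.006, 0.129, 0.276], [0, 0, 0], 1], 
[[0.006, 0.079, 0.295], [0, 0, 0], 1], 
[[0.006, 0.027, 0.304], [0, 0, 0], 1], 

[[0.006, -0.027, 0.304], [0, 0, 0], 1], 
[[0.006, -0.079, 0.295], [0, 0, 0], 1], 
[[0.006, -0.129, 0.276], [0, 0, 0], 1], 
[[0.006, -0.175, 0.250], [0, 0, 0], 1], 
[[0.006, -0.216, 0.216], [0, 0, 0], 1], 
[[0.006, -0.250, 0.175], [0, 0, 0], 1], 
[[0.006, -0.276, 0.129], [0, 0, 0], 1], 
[[0.006, -0.295, 0.079], [0, 0, 0], 1], 
[[0.006, -0.304, 0.027], [0, 0, 0], 1], 

[[0.006, -0.304, -0.027], [0, 0, 0], 1], 
[[0.006, -0.295, -0.079], [0, 0, 0], 1], 
[[0.006, -0.276, -0.129], [0, 0, 0], 1], 
[[0.006, -0.250, -0.175], [0, 0, 0], 1], 
[[0.006, -0.216, -0.216], [0, 0, 0], 1], 
[[0.006, -0.175, -0.250], [0, 0, 0], 1], 
[[0.006, -0.129, -0.276], [0, 0, 0], 1], 
[[0.006, -0.079, -0.295], [0, 0, 0], 1], 
[[0.006, -0.027, -0.304], [0, 0, 0], 1], 

[[0.006, 0.027, -0.304], [0, 0, 0], 1], 
[[0.006, 0.079, -0.295], [0, 0, 0], 1], 
[[0.006, 0.129, -0.276], [0, 0, 0], 1], 
[[0.006, 0.175, -0.250], [0, 0, 0], 1], 
[[0.006, 0.216, -0.216], [0, 0, 0], 1], 
[[0.006, 0.250, -0.175], [0, 0, 0], 1], 
[[0.006, 0.276, -0.129], [0, 0, 0], 1], 
[[0.006, 0.295, -0.079], [0, 0, 0], 1], 
[[0.006, 0.304, -0.027], [0, 0, 0], 1],
```

arm_command --increments '[[[0.0055, 0.304, 0.027], [0, 0, 0], 1], [[0.0055, 0.295, 0.079], [0, 0, 0], 1], [[0.0055, 0.276, 0.129], [0, 0, 0], 1], [[0.0055, 0.25, 0.175], [0, 0, 0], 1], [[0.0055, 0.216, 0.216], [0, 0, 0], 1], [[0.0055, 0.175, 0.25], [0, 0, 0], 1], [[0.0055, 0.129, 0.276], [0, 0, 0], 1], [[0.0055, 0.079, 0.295], [0, 0, 0], 1], [[0.0055, 0.027, 0.304], [0, 0, 0], 1]]'

```text
time: 12.2
tool_pos: [0.5971, -0.0031, 0.3076]
tcp_rot: [0.058, 0.706, 0.06, -0.703]
contact_force: [1.9, 6.0, -1.0]
gripper_width: 0.282
```

```bash
python3 -c "
from h import *
tang()"
```

```text
t 12.20 ang -80.6 r 0.0705 z 0.3076 | resist 2.9 radial -5.6 Fz -1.0 | T [ 1.19 -0.33  0.  ] w 0.282 down [0.0034 0.0023]
```

Free winding takes about 3 N, as described. Continuing.

arm_command --increments '[[[0.0055, -0.027, 0.304], [0, 0, 0], 1], [[0.0055, -0.079, 0.295], [0, 0, 0], 1], [[0.0055, -0.129, 0.276], [0, 0, 0], 1], [[0.0055, -0.175, 0.25], [0, 0, 0], 1], [[0.0055, -0.216, 0.216], [0, 0, 0], 1], [[0.0055, -0.25, 0.175], [0, 0, 0], 1], [[0.0055, -0.276, 0.129], [0, 0, 0], 1], [[0.0055, -0.295, 0.079], [0, 0, 0], 1], [[0.0055, -0.304, 0.027], [0, 0, 0], 1]]'

```text
time: 12.95
tool_pos: [0.5151, 0.0553, 0.3057]
tcp_rot: [-0.06, -0.704, -0.059, 0.705]
contact_force: [-1.3, -3.7, 0.8]
gripper_width: 0.285
```

```bash
python3 -c "
from h import *
tang()"
```

```text
t 12.95 ang -171.0 r 0.0713 z 0.3057 | resist 3.4 radial 1.9 Fz 0.8 | T [-0.6   0.12  0.05] w 0.285 down [-0.0009 -0.001 ]
```

arm_command --increments '[[[0.0055, -0.304, -0.027], [0, 0, 0], 1], [[0.0055, -0.295, -0.079], [0, 0, 0], 1], [[0.0055, -0.276, -0.129], [0, 0, 0], 1], [[0.0055, -0.25, -0.175], [0, 0, 0], 1], [[0.0055, -0.216, -0.216], [0, 0, 0], 1], [[0.0055, -0.175, -0.25], [0, 0, 0], 1], [[0.0055, -0.129, -0.276], [0, 0, 0], 1], [[0.0055, -0.079, -0.295], [0, 0, 0], 1], [[0.0055, -0.027, -0.304], [0, 0, 0], 1]]'

```text
time: 13.7
tool_pos: [0.575, 0.1359, 0.3032]
tcp_rot: [0.06, 0.705, 0.059, -0.705]
contact_force: [-2.5, -6.9, 2.0]
gripper_width: 0.282
```

```bash
python3 -c "
from h import *
tang()"
```

```text
t 13.70 ang 98.7 r 0.0703 z 0.3032 | resist 3.5 radial -6.4 Fz 2.0 | T [-1.48  0.27 -0.02] w 0.282 down [ 0.0003 -0.0018]
```

arm_command --increments '[[[0.0055, 0.027, -0.304], [0, 0, 0], 1], [[0.0055, 0.079, -0.295], [0, 0, 0], 1], [[0.0055, 0.129, -0.276], [0, 0, 0], 1], [[0.0055, 0.175, -0.25], [0, 0, 0], 1], [[0.0055, 0.216, -0.216], [0, 0, 0], 1], [[0.0055, 0.25, -0.175], [0, 0, 0], 1], [[0.0055, 0.276, -0.129], [0, 0, 0], 1], [[0.0055, 0.295, -0.079], [0, 0, 0], 1], [[0.0055, 0.304, -0.027], [0, 0, 0], 1]]'

```text
time: 14.45
tool_pos: [0.6541, 0.0793, 0.3007]
tcp_rot: [-0.058, -0.703, -0.061, 0.706]
contact_force: [-9.0, 2.0, 4.7]
gripper_width: 0.286
```

Run:
```python
from h import *
tang()
p,d=get_image('wrist');cv2.imwrite('pics/w8.png',p[:,:,::-1]);tang()
```

```text
t 14.45 ang 10.6 r 0.0697 z 0.3007 | resist 3.6 radial -8.4 Fz 4.7 | T [ 0.2   1.82 -0.01] w 0.286 down [-0.0054  0.0026]
t 14.50 ang 8.9 r 0.0697 z 0.3006 | resist 0.7 radial -6.8 Fz 4.6 | T [-0.03  1.48  0.02] w 0.284 down [-0.0051  0.0012]
```

View pics/w8.png

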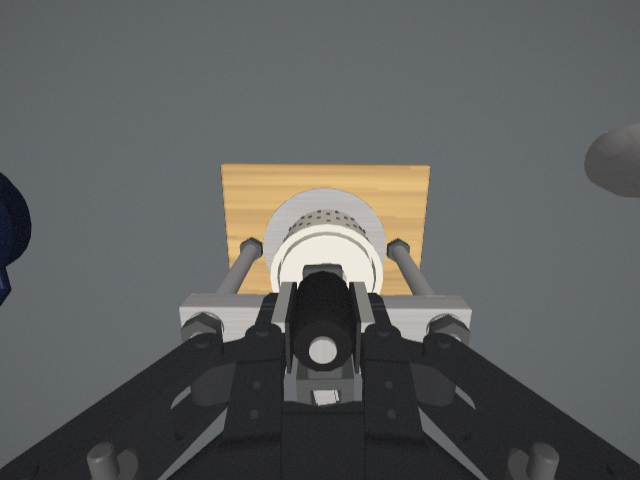

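After one turn the square is still in the socket, showing at (326,396), and the resistance is about 3.5 N. Starting the second turn with slightly less downward feed.

arm_command --increments '[[[0.005, 0.304, 0.035], [0, 0, 0], 1], [[0.005, 0.295, 0.079], [0, 0, 0], 1], [[0.005, 0.276, 0.129], [0, 0, 0], 1], [[0.005, 0.25, 0.175], [0, 0, 0], 1], [[0.005, 0.216, 0.216], [0, 0, 0], 1], [[0.005, 0.175, 0.25], [0, 0, 0], 1], [[0.005, 0.129, 0.276], [0, 0, 0], 1], [[0.005, 0.079, 0.295], [0, 0, 0], 1], [[0.005, 0.027, 0.304], [0, 0, 0], 1]]'

```text
time: 15.25
tool_pos: [0.5964, -0.0032, 0.2996]
tcp_rot: [0.059, 0.706, 0.059, -0.704]
contact_force: [1.8, 4.9, -0.6]
gripper_width: 0.285
```

arm_command --increments '[[[0.005, -0.027, 0.304], [0, 0, 0], 1], [[0.005, -0.079, 0.295], [0, 0, 0], 1], [[0.005, -0.129, 0.276], [0, 0, 0], 1], [[0.005, -0.175, 0.25], [0, 0, 0], 1], [[0.005, -0.216, 0.216], [0, 0, 0], 1], [[0.005, -0.25, 0.175], [0, 0, 0], 1], [[0.005, -0.276, 0.129], [0, 0, 0], 1], [[0.005, -0.295, 0.079], [0, 0, 0], 1], [[0.005, -0.304, 0.027], [0, 0, 0], 1]]'

```text
time: 16.0
tool_pos: [0.515, 0.0553, 0.2977]
tcp_rot: [-0.06, -0.704, -0.059, 0.705]
contact_force: [1.6, -3.2, 0.6]
gripper_width: 0.285
```

```bash
python3 -c "
from h import *
tang()"
```

```text
t 16.00 ang -171.1 r 0.0715 z 0.2977 | resist 3.4 radial -1.0 Fz 0.6 | T [-0.5  -0.33  0.02] w 0.285 down [-0.0005 -0.0011]
```

arm_command --increments '[[[0.005, -0.304, -0.027], [0, 0, 0], 1], [[0.005, -0.295, -0.079], [0, 0, 0], 1], [[0.005, -0.276, -0.129], [0, 0, 0], 1], [[0.005, -0.25, -0.175], [0, 0, 0], 1], [[0.005, -0.216, -0.216], [0, 0, 0], 1], [[0.005, -0.175, -0.25], [0, 0, 0], 1], [[0.005, -0.129, -0.276], [0, 0, 0], 1], [[0.005, -0.079, -0.295], [0, 0, 0], 1], [[0.005, -0.027, -0.304], [0, 0, 0], 1]]'

```text
time: 16.75
tool_pos: [0.5741, 0.1359, 0.2955]
tcp_rot: [-0.06, -0.704, -0.059, 0.705]
contact_force: [-1.7, -8.9, 0.0]
gripper_width: 0.282
```

arm_command --increments '[[[0.005, 0.027, -0.304], [0, 0, 0], 1], [[0.005, 0.079, -0.295], [0, 0, 0], 1], [[0.005, 0.129, -0.276], [0, 0, 0], 1], [[0.005, 0.175, -0.25], [0, 0, 0], 1], [[0.005, 0.216, -0.216], [0, 0, 0], 1], [[0.005, 0.25, -0.175], [0, 0, 0], 1], [[0.005, 0.276, -0.129], [0, 0, 0], 1], [[0.005, 0.295, -0.079], [0, 0, 0], 1], [[0.005, 0.304, -0.027], [0, 0, 0], 1]]'

```text
time: 17.5
tool_pos: [0.6537, 0.0797, 0.2931]
tcp_rot: [-0.058, -0.703, -0.061, 0.706]
contact_force: [-6.4, 1.3, 1.1]
gripper_width: 0.286
```

```bash
python3 -c "
from h import *
tang()"
```

```text
t 17.50 ang 11.1 r 0.0694 z 0.2931 | resist 2.5 radial -6.1 Fz 1.1 | T [0.21 1.34 0.04] w 0.286 down [-0.0057  0.0037]
```

Two turns done and still free. From here on I use 30-degree steps and check the force after each.

arm_command --increments '[[[0.0055, 0.304, 0.035], [0, 0, 0], 1], [[0.0055, 0.295, 0.079], [0, 0, 0], 1], [[0.0055, 0.276, 0.129], [0, 0, 0], 1], [[0.0055, 0.25, 0.175], [0, 0, 0], 1], [[0.0055, 0.216, 0.216], [0, 0, 0], 1], [[0.0055, 0.175, 0.25], [0, 0, 0], 1]]'

```text
time: 18.0
tool_pos: [0.6291, 0.0121, 0.2926]
tcp_rot: [0.059, 0.705, 0.06, -0.704]
contact_force: [-0.9, 4.9, -2.7]
gripper_width: 0.284
```

```bash
python3 -c "
from h import *
tang()"
```

```text
t 18.00 ang -51.3 r 0.0696 z 0.2926 | resist 2.4 radial -4.4 Fz -2.7 | T [ 0.9  -0.01  0.02] w 0.284 down [0.0013 0.0014]
```

arm_command --increments '[[[0.0055, 0.129, 0.276], [0, 0, 0], 1], [[0.0055, 0.079, 0.295], [0, 0, 0], 1], [[0.0055, 0.027, 0.304], [0, 0, 0], 1]]'

```text
time: 18.25
tool_pos: [0.5957, -0.0032, 0.292]
tcp_rot: [0.059, 0.705, 0.059, -0.704]
contact_force: [2.1, 4.9, -3.8]
gripper_width: 0.279
```

```bash
python3 -c "
from h import *
tang()"
```

```text
t 18.25 ang -81.7 r 0.0703 z 0.2920 | resist 2.7 radial -4.6 Fz -3.8 | T [ 0.91 -0.44 -0.01] w 0.279 down [0.0021 0.0006]
```

The tool is pulling up slightly on the knob (Fz -3.8 N), so I'm adding some downward feed.

arm_command --increments '[[[0.025, -0.027, 0.304], [0, 0, 0], 1], [[0.01, -0.079, 0.295], [0, 0, 0], 1], [[0.0055, -0.129, 0.276], [0, 0, 0], 1]]'

```text
time: 18.5
tool_pos: [0.5601, 0.0001, 0.2911]
tcp_rot: [0.059, 0.706, 0.059, -0.703]
contact_force: [3.8, 3.0, -3.2]
gripper_width: 0.282
```

```bash
python3 -c "
from h import *
tang()"
```

```text
t 18.50 ang -111.0 r 0.0711 z 0.2911 | resist 2.5 radial -4.2 Fz -3.2 | T [ 0.65 -0.81 -0.01] w 0.282 down [ 0.0047 -0.0004]
```

arm_command --increments '[[[0.0055, -0.175, 0.25], [0, 0, 0], 1], [[0.0055, -0.216, 0.216], [0, 0, 0], 1], [[0.0055, -0.25, 0.175], [0, 0, 0], 1]]'

```text
time: 18.75
tool_pos: [0.5302, 0.0211, 0.2904]
tcp_rot: [0.06, 0.706, 0.058, -0.704]
contact_force: [4.3, 0.6, -1.9]
gripper_width: 0.291
```

```bash
python3 -c "
from h import *
tang()"
```

```text
t 18.75 ang -140.7 r 0.0715 z 0.2904 | resist 2.3 radial -3.7 Fz -1.9 | T [ 0.   -0.83  0.  ] w 0.291 down [ 0.0032 -0.0017]
```

arm_command --increments '[[[0.0055, -0.276, 0.129], [0, 0, 0], 1], [[0.0055, -0.295, 0.079], [0, 0, 0], 1], [[0.0055, -0.304, 0.027], [0, 0, 0], 1]]'

```text
time: 19.0
tool_pos: [0.5149, 0.0552, 0.2897]
tcp_rot: [0.06, 0.705, 0.059, -0.704]
contact_force: [2.9, -3.2, -1.7]
gripper_width: 0.286
```

```bash
python3 -c "
from h import *
tang()"
```

```text
t 19.00 ang -171.0 r 0.0716 z 0.2897 | resist 3.7 radial -2.3 Fz -1.7 | T [-0.52 -0.56  0.  ] w 0.286 down [ 0.0005 -0.0014]
```

2.5 turns and still free.

arm_command --increments '[[[0.01, -0.304, -0.027], [0, 0, 0], 1], [[0.008, -0.295, -0.079], [0, 0, 0], 1], [[0.006, -0.276, -0.129], [0, 0, 0], 1]]'

```text
time: 19.25
tool_pos: [0.519, 0.0922, 0.2888]
tcp_rot: [0.06, 0.705, 0.06, -0.704]
contact_force: [1.5, -3.2, 0.9]
gripper_width: 0.283
```

```bash
python3 -c "
from h import *
tang()"
```

```text
t 19.25 ang 158.8 r 0.0714 z 0.2888 | resist 2.4 radial -2.6 Fz 0.9 | T [-0.73 -0.32  0.02] w 0.283 down [ 0.0004 -0.0002]
```

arm_command --increments '[[[0.006, -0.25, -0.175], [0, 0, 0], 1], [[0.006, -0.216, -0.216], [0, 0, 0], 1], [[0.006, -0.175, -0.25], [0, 0, 0], 1]]'

```text
time: 19.5
tool_pos: [0.541, 0.1216, 0.2879]
tcp_rot: [0.06, 0.705, 0.06, -0.704]
contact_force: [0.9, -4.8, 2.7]
gripper_width: 0.28
```

```bash
python3 -c "
from h import *
tang()"
```

```text
t 19.50 ang 129.0 r 0.0710 z 0.2879 | resist 2.3 radial -4.3 Fz 2.7 | T [-1.15 -0.2   0.07] w 0.280 down [ 0.0008 -0.0004]
```

arm_command --increments '[[[0.006, -0.129, -0.276], [0, 0, 0], 1], [[0.006, -0.079, -0.295], [0, 0, 0], 1], [[0.006, -0.027, -0.304], [0, 0, 0], 1]]'

```text
time: 19.75
tool_pos: [0.5741, 0.1359, 0.2871]
tcp_rot: [-0.06, -0.704, -0.059, 0.705]
contact_force: [-1.6, -6.6, 3.7]
gripper_width: 0.283
```

```bash
python3 -c "
from h import *
tang()"
```

```text
t 19.75 ang 99.4 r 0.0705 z 0.2871 | resist 2.7 radial -6.2 Fz 3.7 | T [-1.54  0.27 -0.03] w 0.283 down [-0.0004 -0.0016]
```

arm_command --increments '[[[0.005, 0.022, -0.304], [0, 0, 0], 1], [[0.005, 0.075, -0.295], [0, 0, 0], 1], [[0.005, 0.125, -0.276], [0, 0, 0], 1]]'

```text
time: 20.0
tool_pos: [0.6095, 0.1323, 0.2862]
tcp_rot: [-0.06, -0.703, -0.059, 0.706]
contact_force: [-6.5, -7.4, 4.9]
gripper_width: 0.283
```

```bash
python3 -c "
from h import *
tang()"
```

```text
t 20.00 ang 70.1 r 0.0701 z 0.2862 | resist 3.6 radial -9.1 Fz 4.9 | T [-1.54  1.08 -0.  ] w 0.283 down [-0.0033 -0.0025]
```

arm_command --increments '[[[0.005, 0.175, -0.25], [0, 0, 0], 1], [[0.005, 0.216, -0.216], [0, 0, 0], 1], [[0.005, 0.25, -0.175], [0, 0, 0], 1]]'

```text
time: 20.25
tool_pos: [0.6384, 0.112, 0.2854]
tcp_rot: [-0.059, -0.703, -0.06, 0.706]
contact_force: [-8.3, -3.4, 5.4]
gripper_width: 0.288
```

```bash
python3 -c "
from h import *
tang()"
```

```text
t 20.25 ang 40.8 r 0.0697 z 0.2854 | resist 2.8 radial -8.5 Fz 5.4 | T [-0.76  1.48  0.  ] w 0.288 down [-0.0052  0.0002]
```

arm_command --increments '[[[0.005, 0.276, -0.129], [0, 0, 0], 1], [[0.005, 0.295, -0.075], [0, 0, 0], 1], [[0.005, 0.304, -0.02], [0, 0, 0], 1]]'

```text
time: 20.5
tool_pos: [0.6535, 0.0801, 0.285]
tcp_rot: [-0.058, -0.704, -0.061, 0.706]
contact_force: [-5.1, 2.4, 4.4]
gripper_width: 0.283
```

```bash
python3 -c "
from h import *
tang()"
```

```text
t 20.50 ang 11.4 r 0.0693 z 0.2850 | resist 3.3 radial -4.5 Fz 4.4 | T [0.29 1.01 0.02] w 0.283 down [-0.0031  0.0039]
```

Three turns and still free, at about 3 N.

arm_command --increments '[[[0.005, 0.304, 0.035], [0, 0, 0], 1], [[0.005, 0.295, 0.079], [0, 0, 0], 1], [[0.005, 0.276, 0.129], [0, 0, 0], 1]]'

```text
time: 20.75
tool_pos: [0.6505, 0.0427, 0.2848]
tcp_rot: [0.059, 0.705, 0.06, -0.704]
contact_force: [1.1, 3.0, 3.5]
gripper_width: 0.285
```

```bash
python3 -c "
from h import *
tang()"
```

```text
t 20.75 ang -20.1 r 0.0691 z 0.2848 | resist 3.2 radial -0.0 Fz 3.5 | T [ 0.57  0.13 -0.  ] w 0.285 down [0.0024 0.0023]
```

arm_command --increments '[[[0.005, 0.25, 0.175], [0, 0, 0], 1], [[0.005, 0.216, 0.216], [0, 0, 0], 1], [[0.005, 0.175, 0.25], [0, 0, 0], 1]]'

```text
time: 21.0
tool_pos: [0.6285, 0.0117, 0.2842]
tcp_rot: [0.059, 0.706, 0.059, -0.704]
contact_force: [2.7, 1.5, 3.0]
gripper_width: 0.285
```

```bash
python3 -c "
from h import *
tang()"
```

```text
t 21.00 ang -51.9 r 0.0695 z 0.2842 | resist 3.1 radial 0.5 Fz 3.0 | T [ 0.49 -0.36  0.05] w 0.285 down [0.0026 0.    ]
```

arm_command --increments '[[[0.005, 0.129, 0.276], [0, 0, 0], 1], [[0.005, 0.079, 0.295], [0, 0, 0], 1], [[0.005, 0.027, 0.304], [0, 0, 0], 1]]'

```text
time: 21.25
tool_pos: [0.5947, -0.0033, 0.2835]
tcp_rot: [0.059, 0.705, 0.059, -0.704]
contact_force: [2.4, 1.0, 1.9]
gripper_width: 0.282
```

```bash
python3 -c "
from h import *
tang()"
```

```text
t 21.25 ang -82.6 r 0.0703 z 0.2835 | resist 2.5 radial -0.7 Fz 1.9 | T [ 0.49 -0.44  0.05] w 0.282 down [ 0.0017 -0.0003]
```

arm_command --increments '[[[0.006, -0.027, 0.304], [0, 0, 0], 1], [[0.006, -0.079, 0.295], [0, 0, 0], 1], [[0.006, -0.129, 0.276], [0, 0, 0], 1]]'

```text
time: 21.5
tool_pos: [0.5584, 0.0006, 0.2826]
tcp_rot: [0.059, 0.705, 0.059, -0.704]
contact_force: [4.6, 1.9, 1.8]
gripper_width: 0.283
```

```bash
python3 -c "
from h import *
tang()"
```

```text
t 21.50 ang -112.4 r 0.0712 z 0.2826 | resist 3.5 radial -3.5 Fz 1.8 | T [ 0.48 -0.81  0.02] w 0.283 down [0.002  0.0001]
```

arm_command --increments '[[[0.006, -0.175, 0.25], [0, 0, 0], 1], [[0.006, -0.216, 0.216], [0, 0, 0], 1], [[0.006, -0.25, 0.175], [0, 0, 0], 1]]'

```text
time: 21.75
tool_pos: [0.5291, 0.0221, 0.2819]
tcp_rot: [0.059, 0.705, 0.059, -0.704]
contact_force: [5.6, 0.7, 0.9]
gripper_width: 0.285
```

```bash
python3 -c "
from h import *
tang()"
```

```text
t 21.75 ang -141.9 r 0.0718 z 0.2819 | resist 2.9 radial -4.8 Fz 0.9 | T [ 0.21 -1.16  0.04] w 0.285 down [ 0.0022 -0.0003]
```

arm_command --increments '[[[0.006, -0.276, 0.129], [0, 0, 0], 1], [[0.006, -0.295, 0.079], [0, 0, 0], 1], [[0.006, -0.304, 0.027], [0, 0, 0], 1]]'

```text
time: 22.0
tool_pos: [0.5144, 0.0557, 0.2812]
tcp_rot: [0.06, 0.705, 0.059, -0.704]
contact_force: [6.9, -1.8, 2.0]
gripper_width: 0.283
```

```bash
python3 -c "
from h import *
tang()"
```

```text
t 22.00 ang -171.5 r 0.0720 z 0.2812 | resist 2.8 radial -6.5 Fz 2.0 | T [-0.36 -1.33  0.  ] w 0.283 down [ 0.0014 -0.0011]
```

3.5 turns and still free, so contact should come within the next half turn.

arm_command --increments '[[[0.005, -0.304, -0.04], [0, 0, 0], 1], [[0.005, -0.295, -0.09], [0, 0, 0], 1], [[0.005, -0.276, -0.132], [0, 0, 0], 1]]'

```text
time: 22.25
tool_pos: [0.519, 0.0925, 0.2806]
tcp_rot: [-0.06, -0.704, -0.059, 0.705]
contact_force: [2.9, -3.3, 1.8]
gripper_width: 0.289
```

```bash
python3 -c "
from h import *
tang()"
```

```text
t 22.25 ang 158.6 r 0.0716 z 0.2806 | resist 2.0 radial -3.9 Fz 1.8 | T [-0.83 -0.63  0.01] w 0.289 down [-0.0009 -0.001 ]
```

arm_command --increments '[[[0.0055, -0.25, -0.175], [0, 0, 0], 1], [[0.0055, -0.216, -0.216], [0, 0, 0], 1], [[0.0055, -0.175, -0.25], [0, 0, 0], 1]]'

```text
time: 22.5
tool_pos: [0.5409, 0.1217, 0.2798]
tcp_rot: [-0.06, -0.704, -0.059, 0.705]
contact_force: [2.2, -6.6, 2.5]
gripper_width: 0.282
```

```bash
python3 -c "
from h import *
tang()"
```

```text
t 22.50 ang 128.9 r 0.0711 z 0.2798 | resist 2.5 radial -6.5 Fz 2.5 | T [-1.48 -0.45  0.02] w 0.282 down [-0.0003 -0.0014]
```

arm_command --increments '[[[0.0055, -0.125, -0.276], [0, 0, 0], 1], [[0.0055, -0.07, -0.295], [0, 0, 0], 1], [[0.0055, -0.018, -0.304], [0, 0, 0], 1]]'

```text
time: 22.75
tool_pos: [0.5738, 0.1358, 0.279]
tcp_rot: [-0.06, -0.704, -0.059, 0.705]
contact_force: [-2.1, -6.1, 4.3]
gripper_width: 0.281
```

```bash
python3 -c "
from h import *
tang()"
```

```text
t 22.75 ang 99.6 r 0.0704 z 0.2790 | resist 3.1 radial -5.7 Fz 4.3 | T [-1.41  0.34 -0.02] w 0.281 down [-0.0024 -0.001 ]
```

arm_command --increments '[[[0.005, 0.027, -0.304], [0, 0, 0], 1], [[0.005, 0.079, -0.295], [0, 0, 0], 1], [[0.005, 0.129, -0.276], [0, 0, 0], 1]]'

```text
time: 23.0
tool_pos: [0.6094, 0.1322, 0.2782]
tcp_rot: [-0.06, -0.703, -0.059, 0.706]
contact_force: [-5.2, -5.0, 5.3]
gripper_width: 0.287
```

```bash
python3 -c "
from h import *
tang()"
```

```text
t 23.00 ang 70.1 r 0.0700 z 0.2782 | resist 3.2 radial -6.4 Fz 5.3 | T [-1.25  0.97 -0.02] w 0.287 down [-0.0047 -0.0009]
```

arm_command --increments '[[[0.004, 0.175, -0.25], [0, 0, 0], 1], [[0.004, 0.216, -0.216], [0, 0, 0], 1]]'

```text
time: 23.17
tool_pos: [0.6296, 0.1206, 0.2778]
tcp_rot: [-0.059, -0.702, -0.06, 0.707]
contact_force: [-9.5, -1.4, 6.9]
gripper_width: 0.282
```

```bash
python3 -c "
from h import *
tang()"
```

```text
t 23.17 ang 50.9 r 0.0698 z 0.2778 | resist 6.5 radial -7.1 Fz 6.9 | T [-0.44  1.68  0.  ] w 0.282 down [-0.0072  0.0014]
```

arm_command --increments '[[[0.005, 0.25, -0.175], [0, 0, 0], 1], [[0.005, 0.276, -0.125], [0, 0, 0], 1]]'

```text
time: 23.33
tool_pos: [0.6445, 0.1034, 0.2775]
tcp_rot: [-0.058, -0.702, -0.062, 0.707]
contact_force: [-9.1, 4.9, 7.2]
gripper_width: 0.284
```

```bash
python3 -c "
from h import *
tang()"
```

```text
t 23.33 ang 32.1 r 0.0696 z 0.2775 | resist 9.0 radial -5.1 Fz 7.2 | T [ 0.69  1.81 -0.03] w 0.284 down [-0.008   0.0056]
```

arm_command --increments '[[[0.005, 0.295, -0.075], [0, 0, 0], 1], [[0.005, 0.304, -0.02], [0, 0, 0], 1]]'

```text
time: 23.5
tool_pos: [0.653, 0.0823, 0.2775]
tcp_rot: [-0.056, -0.703, -0.064, 0.706]
contact_force: [-4.7, 11.5, 6.4]
gripper_width: 0.281
```

```bash
python3 -c "
from h import *
tang()"
```

```text
t 23.50 ang 13.3 r 0.0693 z 0.2775 | resist 12.3 radial -2.0 Fz 6.4 | T [ 2.07  1.08 -0.01] w 0.281 down [-0.005   0.0104]
```

The resistance rose 3.2, 6.5, 9.0, then 12.3 N, so the crank is clearly heavy and the load is roughly 200–260 N. I'm stopping here, taking off the push and letting go.

arm_command --increments '[[[-0.01, -0.05, 0], [0, 0, 0], 0.2], [[0, 0, 0], [0, 0, 0], -0.3], [[0, 0, 0], [0, 0, 0], -1], [[0, 0, 0], [0, 0, 0], -1], [[0, 0, 0], [0, 0, 0], -1], [[0, 0, 0], [0, 0, 0], -1]]'

```text
time: 24.0
tool_pos: [0.6531, 0.0802, 0.2775]
tcp_rot: [-0.059, -0.705, -0.06, 0.705]
contact_force: [0.2, -0.1, -0.1]
gripper_width: 1.001
```

Run:
```python
from h import *
tang()
p,d=get_image('wrist');cv2.imwrite('pics/w9.png',p[:,:,::-1]);tang()
```

```text
t 24.00 ang 11.5 r 0.0689 z 0.2775 | resist -0.2 radial 0.1 Fz -0.1 | T [0.07 0.06 0.02] w 1.001 down [-0.0003  0.0006]
t 24.05 ang 11.4 r 0.0689 z 0.2777 | resist 0.9 radial 0.0 Fz -0.4 | T [ 0.03 -0.01  0.  ] w 0.999 down [0.0001 0.0005]
```

View pics/w9.png

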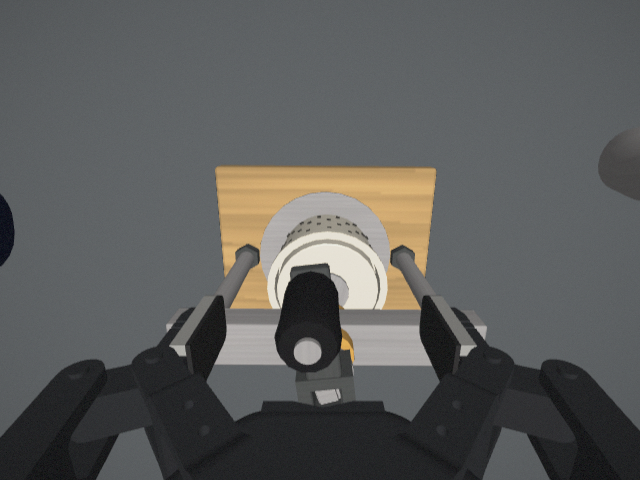

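arm_command --increments '[[[-0.3, 0, 0], [0, 0, 0], -1], [[-0.6, 0, 0], [0, 0, 0], -1], [[-0.7, 0, 0], [0, 0, 0], -1], [[-0.7, 0, 0.3], [0, 0, 0], -1], [[-0.5, 0, 0.3], [0, 0, 0], -1], [[0, 0, 0], [0, 0, 0], -1], [[0, 0, 0], [0, 0, 0], -1]]'

```text
time: 24.63
tool_pos: [0.6299, 0.0758, 0.3933]
tcp_rot: [0.059, 0.707, 0.059, -0.702]
contact_force: [-0.3, -0.2, -0.2]
gripper_width: 1.0
```

Run:
```python
from ov import *
st()
ci=camera_info('wrist');p,d=get_image('wrist');p=p[:,:,::-1].copy();cv2.imwrite('pics/w10.png',p);np.savez('pics/w10.npz',d=d,**ci)
u=proj(ci,[[.5857,.0664,.245]])[0];print(u);x0,y0=(u-40).astype(int);x0=max(x0,0);y0=max(y0,0)
cv2.imwrite('pics/w10a.png',cv2.resize(p[y0:y0+80,x0:x0+80],None,fx=7,fy=7,interpolation=cv2.INTER_CUBIC));print(x0,y0)
t,_=get_image('top');cv2.imwrite('pics/top1.png',t[:,:,::-1])
```

```text
t 24.63 pos [0.6299 0.0758 0.3933] jawyaw -80.36 down [ 6.e-03  7.e-04 -1.e+00] F [-0.3 -0.2 -0.2] T [ 0.03 -0.02 -0.06] w 1.0 q [0.03 0.04 1.51 0.   1.59 1.44]
[324.57601723 274.66636799]
284 234
```

View pics/w10.png

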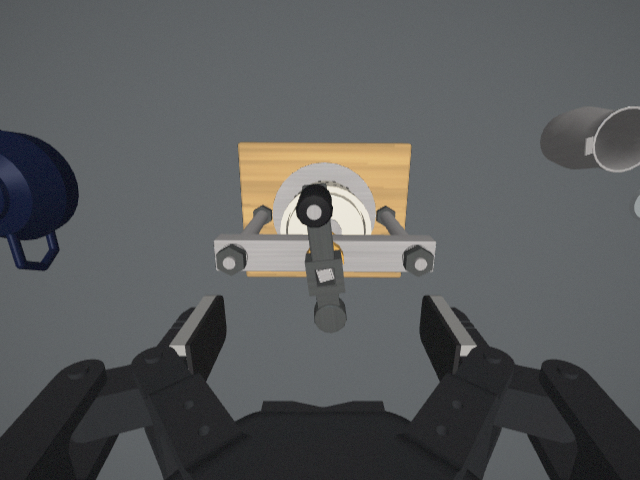

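View pics/w10a.png

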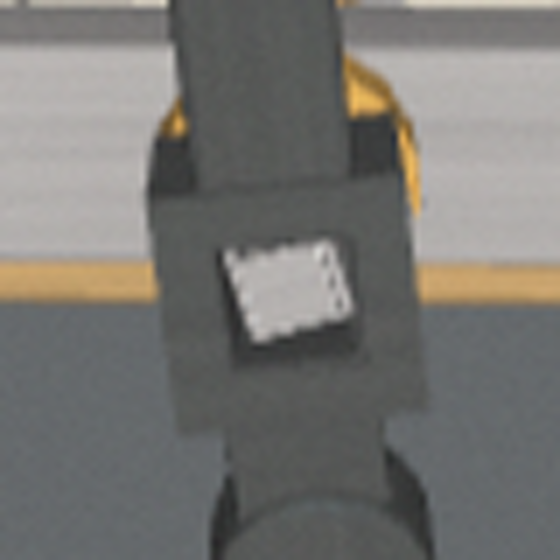

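View pics/top1.png

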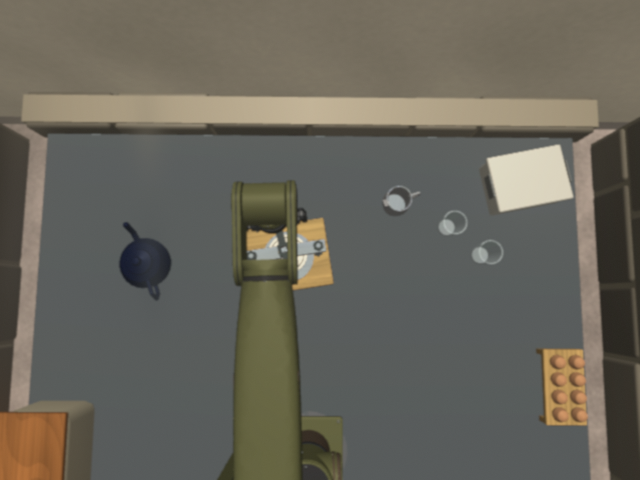

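Run:
```python
from ov import *
L=np.load('pics/w10.npz');ci={k:L[k] for k in('intrinsics','eye','attitude')}
un=lambda z:(np.array(z)+.5)/7-.5+[284,234]
a=atz(ci,un([[232,250],[333,240],[352,315],[258,343]]),.2445)
b=atz(ci,un([[150,198],[403,172],[430,410],[180,436]]),.2495)
for q in(a,b):print(q.mean(0).round(4),[np.degrees(np.arctan2(*(q[i]-q[i-1])[[1,0]])).round(1) for i in range(4)],[np.linalg.norm(q[i]-q[i-1]).round(4) for i in range(4)])
k=atz(ci,[314,212],.2975)[0];w=atz(ci,[330,317],.2495)[0];print('crank ang',np.degrees(np.arctan2(*(k-w)[[1,0]])))
d=L['d'];c=cloud(ci,d);
pts=lambda m:c[m]
pr=un([[290,205],[180,400],[410,390],[400,250]]).astype(int);print('boss top z',[c[v-1:v+2,u-1:u+2,2].mean().round(4) for u,v in pr])
u,v=un([295,290]).astype(int);print('pilot z',c[v-3:v+4,u-3:u+4,2].mean())
```

```text
[0.5857 0.0655 0.2445] [np.float64(23.9), np.float64(-74.2), np.float64(-156.7), np.float64(117.7)] [np.float64(0.0133), np.float64(0.0128), np.float64(0.0106), np.float64(0.0126)]
[0.5853 0.0659 0.2495] [np.float64(15.5), np.float64(-74.1), np.float64(-163.4), np.float64(106.2)] [np.float64(0.0326), np.float64(0.0312), np.float64(0.0325), np.float64(0.0319)]
crank ang 16.21927116107689
boss top z [np.float64(0.251), np.float64(0.1959), np.float64(0.2515), np.float64(0.2508)]
pilot z 0.25125919149035
```

Run:
```python
from ov import *
for f,zoff in(('w6',0),('w10',1)):
    L=np.load(f'pics/{f}.npz');ci={k:L[k] for k in('intrinsics','eye','attitude')};d=L['d'];c=cloud(ci,d);z=c[...,2]
    if zoff:
        A=[('pilot',(318,333,268,281)),('boss L',(309,315,264,290)),('boss bot',(312,340,288,292)),('xhead',(240,300,242,255)),('knobcap',(309,320,208,217)),('cw',(322,338,310,325)),('board',(245,400,145,160))]
    else:
        A=[('pilot',(315,331,337,346)),('boss L',(296,305,325,365)),('boss R',(343,350,325,365)),('xhead',(225,285,268,290)),('knobcap',(314,330,250,265)),('board',(230,415,140,155))]
    for n,(u0,u1,v0,v1) in A:
        q=z[v0:v1,u0:u1].ravel();print(f,n,np.median(q).round(4),q.mean().round(4),(q.std()/len(q)**.5).round(4))
```

```text
w6 pilot 0.2772 0.2784 0.0011
w6 boss L 0.2821 0.283 0.0006
w6 boss R 0.2821 0.2821 0.0
w6 xhead 0.2002 0.2009 0.0004
w6 knobcap 0.3321 0.332 0.0
w6 board 0.0232 0.0257 0.0006
w10 pilot 0.2455 0.2464 0.0014
w10 boss L 0.2512 0.2513 0.0
w10 boss bot 0.2513 0.2513 0.0001
w10 xhead 0.2001 0.2006 0.0001
w10 knobcap 0.3003 0.3003 0.0001
w10 cw 0.2536 0.2547 0.0011
w10 board 0.0231 0.0252 0.0007
```

The jug, tumblers and teapot stand as before and the crank is on its square. Before handing in, I'm checking whether the crank sits fully down and level.

Run:
```python
from ov import *
from scipy.optimize import least_squares
for f,ang,zt,c0 in(('w6',9.7,.281,[.5856,.0664]),('w10',16,.2495,[.5855,.0661])):
    L=np.load(f'pics/{f}.npz');ci={k:L[k] for k in('intrinsics','eye','attitude')};c=cloud(ci,L['d'])
    t=np.radians(ang);u=np.array([np.cos(t),np.sin(t)]);v=np.array([-u[1],u[0]])
    q=c[...,:2]-c0;s=q@u;w=q@v;z=c[...,2]
    m=(abs(z-zt)<.012)&(((abs(s)<.014)&(abs(w)<.014)&((abs(s)>.009)|(abs(w)>.009)))|((s>.016)&(s<.055)&(abs(w)<.008))|((s<-.018)&(s>-.05)&(abs(w)<.007)))
    # seen pixels only near expected height
    A=np.c_[np.ones(m.sum()),s[m],w[m]]
    r=least_squares(lambda x:A@x-z[m],[zt,0,0],loss='soft_l1',f_scale=.002)
    print(f,m.sum(),'z0',r.x[0].round(4),'slopes deg',np.degrees(r.x[1:]).round(2))
    for lo,hi in((-.05,-.018),(-.014,-.009),(.009,.014),(.016,.03),(.03,.045)):
        k=m&(s>lo)&(s<hi);print((lo,hi),k.sum(),np.median(z[k]).round(4) if k.any() else '')
```

```text
w6 3264 z0 0.2825 slopes deg [-0.99  0.04]
(-0.05, -0.018) 771 0.2835
(-0.014, -0.009) 393 0.2821
(0.009, 0.014) 403 0.2821
(0.016, 0.03) 732 0.2822
(0.03, 0.045) 439 0.2822
w10 1745 z0 0.2517 slopes deg [-1.81  0.15]
(-0.05, -0.018) 517 0.2533
(-0.014, -0.009) 161 0.2513
(0.009, 0.014) 171 0.251
(0.016, 0.03) 292 0.251
(0.03, 0.045) 327 0.2508
```

The boss comes out about 0.5–0.9 mm higher than the spindle's angle implies. That is within the measuring noise, but a light press on the boss with closed fingertips will make sure it is fully down.

Run:
```python
from h import *
st();tgt([.5857,.0662,.290],-80.3)
```

```text
t 24.73 pos [0.6294 0.0758 0.389 ] jawyaw -80.36 down [-7.e-04  4.e-04 -1.e+00] F [-0.1  0.1 -0.2] T [ 0.04 -0.01  0.02] w 1.004 q [0.04 0.04 1.51 0.   1.59 1.44]
shift [array([2.47, 0.06, 1.12]), array([-0.001,  0.001,  0.001]), 'rows>=0.0'] rows>=2.7
```

arm_command --increments '[[[0, 0.03, 0.5], [0, 0, 0], 1], [[0, 0.03, 0.62], [0, 0, 0], 1], [[0, 0, 0], [0, 0, 0], 1], [[0.5, 0, 0], [0, 0, 0], 1], [[0.6, 0, 0], [0, 0, 0], 1], [[0.6, 0, 0], [0, 0, 0], 1], [[0.4, 0, 0], [0, 0, 0], 1], [[0.3, 0, 0], [0, 0, 0], 1], [[0, 0, 0], [0, 0, 0], 1], [[0, 0, 0], [0, 0, 0], 1]]'

```text
time: 25.57
tool_pos: [0.5857, 0.066, 0.2926]
tcp_rot: [-0.059, -0.704, -0.06, 0.705]
contact_force: [-0.5, -0.5, 0.9]
gripper_width: 0.002
```

Run:
```python
from h import *
st()
p,d=get_image('wrist');cv2.imwrite('pics/w11.png',p[:,:,::-1]);st();tgt([.5857,.0662,.272],-80.3)
```

```text
t 25.57 pos [0.5857 0.066  0.2926] jawyaw -80.35 down [-1.9e-03  4.0e-04 -1.0e+00] F [-0.5 -0.5  0.9] T [-0.   -0.01 -0.03] w 0.002 q [ 0.02 -0.03  1.74  0.    1.43  1.42]
t 25.62 pos [0.5863 0.066  0.2942] jawyaw -80.35 down [ 7.e-04  5.e-04 -1.e+00] F [-0.2 -0.4  0.2] T [-0.03 -0.    0.02] w -0.0 q [ 0.02 -0.03  1.74  0.    1.43  1.42]
shift [array([ 0.56, -0.01,  0.01]), array([-0.001, -0.001,  0.   ]), 'rows>=0.0'] rows>=0.6
```

View pics/w11.png

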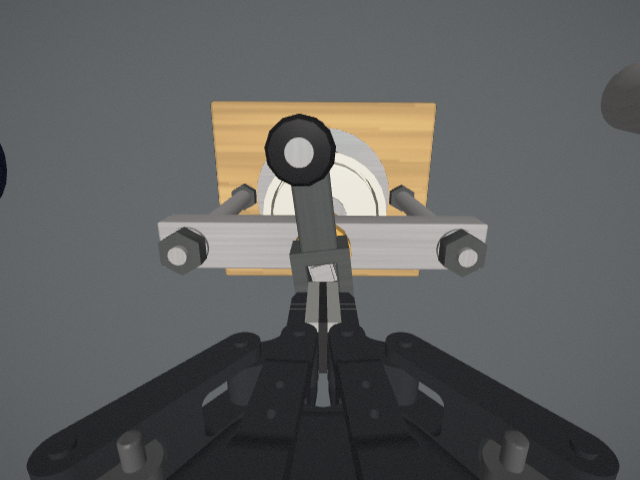

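The closed fingertips are centred over the boss. I'm lowering them gently until I feel it.

arm_command --increments '[[[0.25, 0, 0], [0, 0, 0], 1], [[0.2, 0, 0], [0, 0, 0], 1], [[0.05, 0, 0], [0, 0, 0], 1], [[0, 0, 0], [0, 0, 0], 1]]'

```text
time: 25.95
tool_pos: [0.5854, 0.066, 0.2728]
tcp_rot: [-0.059, -0.704, -0.06, 0.705]
contact_force: [0.7, -0.3, -0.4]
gripper_width: -0.0
```

arm_command --increments '[[[0.04, 0, 0], [0, 0, 0], 1], [[0.02, 0, 0], [0, 0, 0], 1], [[0, 0, 0], [0, 0, 0], 1]]'

```text
time: 26.2
tool_pos: [0.5859, 0.066, 0.2717]
tcp_rot: [0.059, 0.705, 0.06, -0.704]
contact_force: [-0.7, 0.1, -1.2]
gripper_width: -0.001
```

```bash
python3 -c "
from h import *
st()"
```

```text
t 26.2 pos [0.5859 0.066  0.2717] jawyaw -80.35 down [ 9.e-04  5.e-04 -1.e+00] F [-0.7  0.1 -1.2] T [-0.   -0.01  0.01] w -0.001 q [ 0.02 -0.02  1.77  0.    1.4   1.42]
```

arm_command --increments '[[[0.04, 0, 0], [0, 0, 0], 1], [[0.03, 0, 0], [0, 0, 0], 1], [[0, 0, 0], [0, 0, 0], 1]]'

```text
time: 26.45
tool_pos: [0.586, 0.066, 0.2691]
tcp_rot: [0.059, 0.705, 0.06, -0.704]
contact_force: [-0.2, 0.2, -0.6]
gripper_width: -0.002
```

arm_command --increments '[[[0.03, 0, 0], [0, 0, 0], 1], [[0, 0, 0], [0, 0, 0], 1]]'

```text
time: 26.62
tool_pos: [0.5861, 0.066, 0.2689]
tcp_rot: [0.059, 0.705, 0.06, -0.704]
contact_force: [-1.0, 0.0, 4.2]
gripper_width: 0.003
```

```bash
python3 -c "
from h import *
st()"
```

```text
t 26.62 pos [0.5861 0.066  0.2689] jawyaw -80.35 down [ 1.8e-03  5.0e-04 -1.0e+00] F [-1.   0.   4.2] T [-0.02  0.26  0.02] w 0.003 q [ 0.02 -0.02  1.77  0.    1.39  1.42]
```

arm_command --increments '[[[0.03, 0, 0], [0, 0, 0], 1], [[0, 0, 0], [0, 0, 0], 1], [[0.02, 0, 0], [0, 0, 0], 1], [[0, 0, 0], [0, 0, 0], 1]]'

```text
time: 26.95
tool_pos: [0.5863, 0.066, 0.2687]
tcp_rot: [0.059, 0.706, 0.06, -0.704]
contact_force: [-4.1, -0.6, 9.6]
gripper_width: 0.0
```

```bash
python3 -c "
from h import *
st()"
```

```text
t 26.95 pos [0.5863 0.066  0.2687] jawyaw -80.35 down [ 3.1e-03  5.0e-04 -1.0e+00] F [-4.1 -0.6  9.6] T [-0.02  0.67  0.05] w 0.0 q [ 0.02 -0.02  1.77  0.    1.39  1.42]
```

It is firm at 0.2688 m and does not sink under 10 N, so the boss is down on the collar. Withdrawing.

arm_command --increments '[[[-0.2, 0, 0], [0, 0, 0], 1], [[-0.5, 0, 0], [0, 0, 0], 1], [[-0.8, 0, 0], [0, 0, 0], 1], [[-0.8, 0, 0], [0, 0, 0], 1], [[-0.8, 0, 0.2], [0, 0, 0], 1], [[-0.5, 0, 0.2], [0, 0, 0], 1], [[0, 0, 0], [0, 0, 0], 1], [[0, 0, 0], [0, 0, 0], 1], [[0, 0, 0], [0, 0, 0], 1]]'

```text
time: 27.7
tool_pos: [0.5698, 0.0633, 0.408]
tcp_rot: [-0.059, -0.704, -0.06, 0.705]
contact_force: [0.9, -0.4, -0.7]
gripper_width: -0.003
```

Run:
```python
from h import *
st()
p,d=get_image('wrist');cv2.imwrite('pics/w12.png',p[:,:,::-1]);st()
```

```text
t 27.7 pos [0.5698 0.0633 0.408 ] jawyaw -80.35 down [-1.3e-03  5.0e-04 -1.0e+00] F [ 0.9 -0.4 -0.7] T [-0.04 -0.07 -0.1 ] w -0.003 q [ 0.02 -0.1   1.61  0.    1.63  1.42]
t 27.75 pos [0.5697 0.0632 0.4072] jawyaw -80.35 down [-2.8e-03  4.0e-04 -1.0e+00] F [-0.1  0.  -0.5] T [-0.02 -0.07  0.  ] w -0.002 q [ 0.02 -0.1   1.61  0.    1.63  1.42]
```

View pics/w12.png

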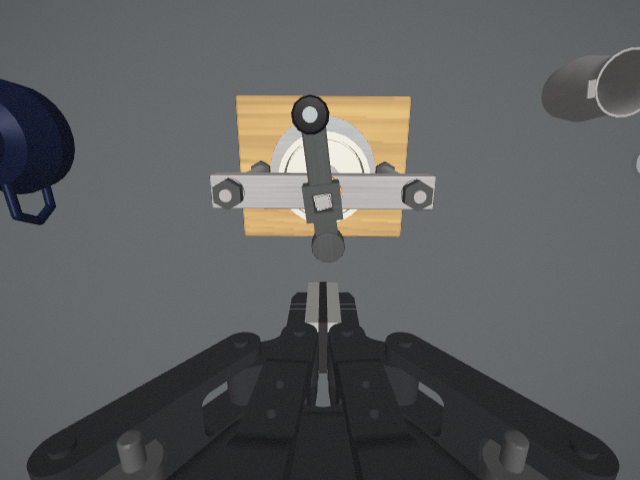

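The crank sits on its square with the socket at (322,202) and the knob at (310,114). Nothing is touching the robot and the crockery is undisturbed, so I'm handing in.

```bash
python3 -c "
from h import *
print(order.sign_off())"
```

```text
the job is handed in; nothing more can be done
None
```

I fitted the crank on the spindle's square and wound it clockwise until it turned clearly heavy, then let go. I handed in at about 28 s of the 72 s.

- **Fitting:** the crank came to rest at the expected height, with a force step of about 9 N.
- **Winding:** the knob took about 3 N for roughly 3.8 turns. The resistance then rose to 6.5, 9.0 and 12.3 N over about the last 60°. I stopped there, which by your figures is an estimated 200–260 N of load.
- **Checks that agreed:** the crank is on its square and the robot was clear of everything, with wrist force near zero. The top picture after release showed the crockery where it was, and the last wrist picture showed the teapot and jug unmoved.
- **Check that disagreed:** a depth reading put the boss up to 0.9 mm higher than the winding implied. I pressed it lightly from above with the closed fingertips, and it did not sink under about 10 N. I take the difference as measuring noise.
- **Crank position:** it rests a few degrees back from where I stopped, against the other side of its play in the socket.

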